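# Tighten the tilted work head's lock ring with the pin spanner

### The arm

A 6-joint arm with a two-finger parallel gripper is mounted at the origin on the work surface. World frame = base frame: x ahead of the robot, y to its left, z up, the work surface at z = 0. Lengths are in m, angles in degrees, forces in N, time in s.
With the tool pointing down it reaches from about 0.3 to 0.825 m from the base axis. Payload 5.4 kg.
Tool frame: the origin (TCP) lies at the very end of the fingers, on their centre line; the grasp point (between the pads) lies 19 mm behind it; z points along the fingers, y is the direction in which the jaws open and shut (so a half turn about z gives the same grasp; the last joint's range is limited). The gripper opens to 92 mm and grips with 3 to 60 N. Pads are 20 mm wide; open, the fingers measure 128 mm over their backs; the gripper's body (75 mm by 189 mm) begins 69 mm behind the grasp point.
Start: joints at [64.681, 9.076, 91.501, -0, 79.423, -12.038], TCP at [0.132, 0.56, 0.215] pointing down, gripper open.
Joint ranges: [-166.64, 166.64], [-54.1, 131.32], [10.49, 154.53], [-73.88, 253.88], [9.74, 151.15], [-171.62, 171.62]. Speed limits (degrees/s): [147.25, 147.25, 180, 180, 180, 180].

### API

Orientations are given as [roll, pitch, yaw] about the fixed x, y, z axes, in that order (R = Rz(yaw) Ry(pitch) Rx(roll)).
In Python, from workcell import bot gives the robot as it stands.
- The arm moves only by the tool send_rows, never from a script. Its argument "moves" is a list of rows, each a list of 7 numbers: the shift along the tool's x, y, z in m, then the turn, a rotation vector about the tool's x, y, z in rad, then the closure, from -1 (fully open) to 1 (shut), so that 0 is half open. A call has 1 to 8 rows; each row shifts and turns the pose as measured when the row begins, along the tool's axes as they then stand; what a row does not reach is not made up. A row lasts 1/8 s, in which the tool goes at most 62.5 mm and 10.7 degrees, less where a joint would pass 70% of its speed; a pose out of reach is approached as far as the arm can. A call is refused whole if a number of a shift passes 0.0625 or a number of a turn 0.188, either way. A call with a gripper value outside its range is refused whole. The fingers move at their own pace and stop on an object; "newtons" is the grip in N (left out, the last holds). Time passes only in rows, so rows that do not move let the fingers close. It gives the time, the measured TCP pose, the force and the opening at its end, in the units of the state.
- bot.observe(): the state, without advancing time (a new reading comes with each control period).
- bot.capture(name): name is "scene" or "top" or "wrist"; returns the picture (480x640x3 uint8, blue, green, red); there is no depth.
- bot.get_calibration(name): a dict with "mtx" (3x3 intrinsics, pixels), "k1" (the pictures are not rectified: a ray, as slopes to the right and down, at radius r is drawn at 1 + k1 r^2 times it, then the intrinsics apply), "rvec" (rotation vector, rad) and "tvec" (3), from world to camera coordinates, as OpenCV has them; the wrist camera has in their place "hand_eye" (4x4, takes a point from camera to tool coordinates, whose origin is the TCP and whose axes are the flange's). Camera axes: x right, y down, z forward; pixel columns grow to the right and rows downward; lengths in m; the calibration is good to about 2 mm. A picture is of the moment at which its call begins: read the wrist's pose just before it. get_calibration takes no time and is no camera call.
- bot.close_job(): hands the job in, once; it reports no verdict.
The state is a dict: "t": time; "joints": joint angles; "joint_velocities": joint speeds; "joint_efforts": joint torques, N m; "tcp_pos": TCP position; "orientation": TCP orientation; "force": force on the tool from outside, world axes, zero at the start; "torque": the same for the moment, N m; "width": opening from 0.0 (shut) to 1.0 (fully open).
Only numpy, scipy, OpenCV 4.12 (cv2) and the standard library are available. Lean on these libraries where they do the work, as an engineer would, in place of code of your own. Each camera call takes 0.05 s, during which the arm holds its last target.

### The job

Take the two-pronged pin spanner from its slotted rest, put both prongs fully into the two holes of the lock ring on the tilted work head, and with the spanner (not the fingers) turn the ring clockwise until it comes up against its stop, so that the clear tube is clamped. Then stand the spanner back upright in its rest with the prongs in the slot, let go, and leave everything else on the bench where it was.

Things in the scene. Friction and masses are not known exactly. Their poses are not given: they have to be found in the camera images.
- spanner_grip (a point): Pin spanner, all steel, 0.3 kg, upright in its rest. This point is the centre of its flat grip plate, 60 (x) x 14 (y) x 50 mm (z). Below: a round 16 mm stem, 21 mm long, then a crosshead 74 (x) x 26 (y) x 12 mm, underside 58 mm below this point, then two round prongs 7 mm thick, 16 mm long, tapered tips, at x = +25 and -25 mm. Same turned half round about z.
- prong_tips (a point): the point midway between the spanner's two prong tips, on the spanner's z axis, 74 mm below the grip's centre; axes as the spanner's (x along the line of the prongs, z up through the grip)
- ring_face (a point): Lock ring, steel, 78 mm across, on a grey work head fixed to the bench (base 130 x 130 mm). This point: centre of its outer face, 116 mm above the bench. z points out of the face along the turning axis, 30 degrees off vertical, leaning to the robot's side. x runs through its two holes, at x = +25 and -25 mm: round, 11 mm wide, 12 mm deep, straight in along -z. x turns with the ring.
- hole_floor (a point): the point on the ring's axis at the depth of the floors of its two holes, 12 mm below ring_face; same axes
- lock_ring (a joint): angle of the lock ring (rad), growing as it turns clockwise seen facing it (a negative turn about ring_face's z). Starts from 0 to 0.55; the fixed stop is at 1.3, where the holes line up with two dark lugs on the head, left and right of the ring. Stays where it is left; takes about 0.25 N m to turn; pushing on at the stop does no harm.
- rest_top (a point): Rest: a black block 115 (x) x 54 (y) x 22 mm fixed to the bench, with a slot in its top 84 (x) x 16 (y) mm, 18 mm deep. This point: centre of the slot, at the top face. In it the spanner stands with both prongs in the slot, crosshead lying on the top face, its x along the slot (either way round), the grip's centre 58 mm above this point.
- screwdriver: bystander, to be left alone: a screwdriver 190 mm long lying flat
- caliper: bystander, to be left alone: a steel caliper 160 mm long, lying flat
- fitting: bystander, to be left alone: a clear plastic pipe fitting 100 mm long, lying down
- file: bystander, to be left alone: a flat file 215 mm long with a black handle, lying flat
- sanding_block: bystander, to be left alone: a cork block 65 x 110 x 30 mm lying flat; origin under its middle
- jar: bystander, to be left alone: a clear screw-top jar, 68 mm across and 90 mm tall, standing
Mind the look-alikes: they are no part of the job. What is shaped like the part that bears spanner_grip but blue, pink or red is not meant.

How it is judged (in metres and radians):
On the way, in this order (a step that is already met when the one before it is completed fails the run):
1. both prongs are in the ring's holes before it is turned (angle between the x axis of prong_tips and the x axis of ring_face, either way round below 0.2 rad and distance between prong_tips and hole_floor below 0.007 m and value of joint lock_ring below 0.8 rad), for 0.2 s.
2. the ring is turned to its stop with the prongs still in the holes (angle between the x axis of prong_tips and the x axis of ring_face, either way round below 0.2 rad and distance between prong_tips and hole_floor below 0.007 m and value of joint lock_ring above 1.22 rad), for 0.1 s.
At the end, for the whole second after the job is handed in: The ring is within 0.08 rad of its stop (joint above 1.22), and the released spanner stands still in its rest: upright within 0.12 rad, both prongs at least 10 mm down in the slot, within 20 mm of the slot's centre (value of joint lock_ring above 1.22 rad and horizontal distance between prong_tips and rest_top below 0.02 m and z of prong_tips in the frame of rest_top below -0.01 m and angle between spanner_grip's own z axis and vertical below 0.12 rad and linear speed of spanner below 0.02 m/s); the robot touches nothing.
It fails at once if the fingers or the arm push the ring directly (over 2 N) (contact force between any of the fingers, the arm and lock_ring above 2 N).
It fails at once if a bystander is moved more than 30 mm (distance of any of screwdriver, caliper, fitting, file, sanding_block, jar from where it was at the start of the episode above 0.03 m).
It fails at once if the spanner is dropped on its side (over 70 degrees from upright) (angle between spanner_grip's own z axis and vertical above 1.22 rad).
It also fails if it takes over 64 s, if anything falls off the work surface, if the arm or the gripper's body presses on something with over 40 N, if the wrist force passes 120 N, or if a joint passes its speed limit or range.

## Working session

There is one attempt and no reset: what is moved stays moved. The work goes in short steps, Python scripts to look and compute and a tool call to move; the robot and the scene stay as the last step left them, time stands still between calls to the robot, and variables do not carry over. Pictures are saved under pics/ and viewed, and the job is handed in when it is done.

Besides the shell and the picture viewer there is one more tool, called after ">>>" in YAML: its name, and indented under it one key for each argument. send_rows: Moves the arm, as the interface text tells. Its arguments: {"type":"object","properties":{"moves":{"type":"array","items":{"type":"array","items":{"type":"number"}}},"newtons":{"type":"number"}},"required":["moves"]}

```bash
ls; mkdir -p pics
python3 - <<'E'
from workcell import bot
import cv2
print(bot.observe())
for n in ("scene","top","wrist"):
    c=bot.get_calibration(n); print(n,c)
for n in ("scene","top"):
    cv2.imwrite(f"pics/{n}0.png",bot.capture(n))
E
```

```text
pics
{'t': 0.0, 'joints': array([ 6.46803847e+01,  9.11402080e+00,  9.15732683e+01, -4.11021149e-05,
        7.94224523e+01, -1.20362572e+01]), 'joint_velocities': array([-0.00445971, -0.08531069,  0.01784011, -0.02783613, -0.01398014,
        0.01135556]), 'joint_efforts': array([ 2.96476122e-03, -3.85558105e+01, -3.22118354e+01,  7.05041271e-02,
        3.75532766e-02, -1.32247783e-04]), 'tcp_pos': array([0.13184288, 0.55902637, 0.21359592]), 'orientation': array([-1.79892663e+02, -2.28449273e-02,  1.66716628e+02]), 'force': array([-0.75969732, -0.45059415,  0.49808947]), 'torque': array([ 0.00071401, -0.05719947, -0.0485508 ]), 'width': 1.0005251766793775}
scene {'mtx': array([[503.03912754,   0.        , 314.45590812],
       [  0.        , 503.03912754, 246.52186195],
       [  0.        ,   0.        ,   1.        ]]), 'k1': -0.036242389130173094, 'rvec': array([ 2.35393825,  0.94530066, -0.33234284]), 'tvec': array([-0.37859929, -0.26824415,  1.3523904 ])}
top {'mtx': array([[523.46180808,   0.        , 326.40994308],
       [  0.        , 523.46180808, 237.58123165],
       [  0.        ,   0.        ,   1.        ]]), 'k1': 0.033516612981923946, 'rvec': array([ 2.1638194 , -2.10810982,  0.18623503]), 'tvec': array([-0.04581109,  0.57222639,  1.39248244])}
wrist {'mtx': array([[347.12570596,   0.        , 318.23089034],
       [  0.        , 347.12570596, 234.82114163],
       [  0.        ,   0.        ,   1.        ]]), 'k1': -0.01972766116207711, 'hand_eye': array([[ 1.82455044e-04, -9.68588995e-01, -2.48667097e-01,
         7.07751248e-02],
       [ 9.99998699e-01, -2.21882558e-04,  1.59799111e-03,
         1.43902892e-04],
       [-1.60297149e-03, -2.48667065e-01,  9.68587694e-01,
        -1.69553738e-01],
       [ 0.00000000e+00,  0.00000000e+00,  0.00000000e+00,
         1.00000000e+00]])}
```

View pics/scene0.png

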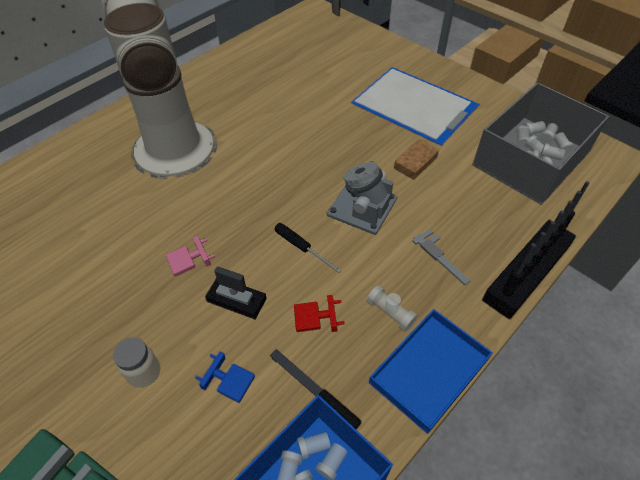

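View pics/top0.png

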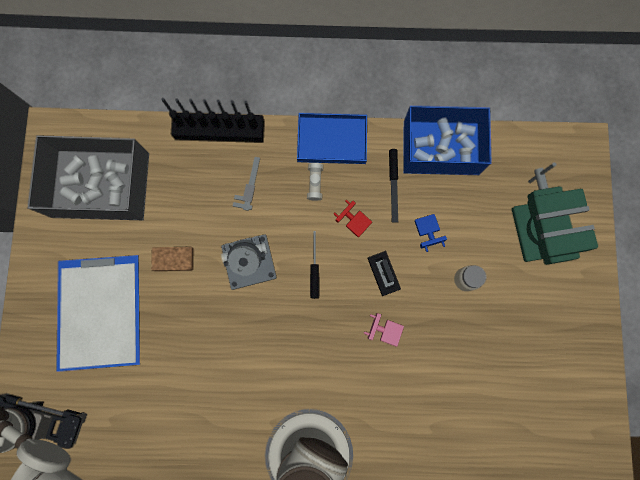

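The scene picture shows the steel spanner standing in its black rest at scene (231,283), which is top (384,273). The look-alikes lie flat: pink (190,256), red (318,315) and blue (226,375) in the scene picture. I choose the steel one. The work head is at scene (363,195), top (246,261). Next I check it in close crops.

```bash
cat > h.py <<'E'
import numpy as np, cv2
from workcell import bot
from scipy.spatial.transform import Rotation as R
def cam(n, st=None):
    c=bot.get_calibration(n); K=c["mtx"]; k=c["k1"]
    if "rvec" in c:
        Rm=cv2.Rodrigues(c["rvec"])[0]; t=c["tvec"]
    else:
        st=st or bot.observe()
        T=np.eye(4); T[:3,:3]=R.from_euler("xyz",st["orientation"],degrees=True).as_matrix(); T[:3,3]=st["tcp_pos"]
        M=np.linalg.inv(T@c["hand_eye"]); Rm=M[:3,:3]; t=M[:3,3]
    return K,np.array([k,0,0,0,0.]),Rm,t
def proj(C,P):
    K,d,Rm,t=C
    return cv2.projectPoints(np.atleast_2d(P).astype(float),cv2.Rodrigues(Rm)[0],t,K,d)[0][:,0]
def ray(C,uv):
    K,d,Rm,t=C
    q=cv2.undistortPoints(np.array(uv,float).reshape(-1,1,2),K,d)[:,0]
    D=np.c_[q,np.ones(len(q))]@Rm; return -Rm.T@t, D
def atz(C,uv,z):
    o,D=ray(C,uv); return o+D*((z-o[2])/D[:,2])[:,None]
def crop(im,x0,y0,x1,y1,s,name):
    cv2.imwrite("pics/"+name,cv2.resize(im[y0:y1,x0:x1],None,fx=s,fy=s,interpolation=cv2.INTER_CUBIC))
E
python3 - <<'E'
from h import *
t=cv2.imread("pics/top0.png"); s=cv2.imread("pics/scene0.png")
a=[cv2.resize(i,(400,300),interpolation=cv2.INTER_CUBIC) for i in (t[240:300,345:425],t[225:300,200:300],s[255:330,190:290],s[150:240,310:430])]
cv2.imwrite("pics/c0.png",np.vstack([np.hstack(a[:2]),np.hstack(a[2:])]))
C=cam("top"); print(atz(C,[[384,273]],0.022),atz(C,[[384,273]],.1),atz(C,[[246,261]],.1))
C=cam("scene"); print(atz(C,[[231,283]],0.08),atz(C,[[365,180]],.116))
E
```

```text
[[ 0.48240268 -0.19313395  0.022     ]] [[ 0.47428563 -0.1841171   0.1       ]] [[0.49642188 0.17891021 0.1       ]]
[[ 0.49160507 -0.19979623  0.08      ]] [[0.52236717 0.16766206 0.116     ]]
```

View pics/c0.png

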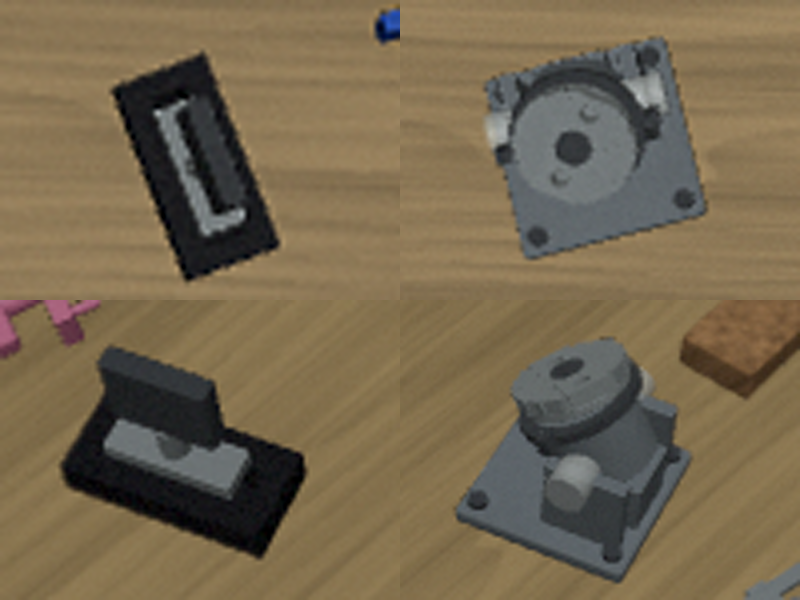

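Run:
```python
from h import *
C=cam("top")
r=atz(C,[[367.6,258],[386,250.6],[400.8,288.6],[382.4,296]],0.022)
print(r,r.mean(0),[np.linalg.norm(r[i]-r[i-1]) for i in range(4)])
d=(r[3]+r[2]-r[0]-r[1])/2; print("slot yaw",np.degrees(np.arctan2(d[1],d[0])))
p=atz(C,[[221.75,244.5],[265.5,234.5],[276.75,278],[231.75,289.25]],0.010)
print(p,p.mean(0),[np.linalg.norm(p[i]-p[i-1]) for i in range(4)])
d=p[2]+p[3]-p[0]-p[1]; y=np.arctan2(d[1],d[0]); print("lean yaw",np.degrees(y))
n=np.array([np.sin(np.pi/6)*np.cos(y),np.sin(np.pi/6)*np.sin(y),np.cos(np.pi/6)])
c=atz(C,[[243.25,262]],.116)[0]; o,D=ray(C,[[247.25,253.75],[240,270]])
h=[o+q*((c-o)@n)/(q@n) for q in D]
print(c,n,h,[np.linalg.norm(i-c) for i in h])
```

```text
[[ 0.52309488 -0.147167    0.022     ]
 [ 0.54529378 -0.19830112  0.022     ]
 [ 0.44049861 -0.23973577  0.022     ]
 [ 0.41883093 -0.18913457  0.022     ]] [ 0.48192955 -0.19358462  0.022     ] [np.float64(0.11239327354202787), np.float64(0.05574485778265538), np.float64(0.11268920565527468), np.float64(0.0550451709001633)]
slot yaw -158.25092456823307
[[0.55214952 0.26275012 0.01      ]
 [0.58397931 0.14129031 0.01      ]
 [0.46182875 0.10444556 0.01      ]
 [0.42746981 0.22767359 0.01      ]] [0.50635685 0.18403989 0.01      ] [np.float64(0.1295198477338351), np.float64(0.12556121853809915), np.float64(0.12758642401626233), np.float64(0.1279284374468176)]
lean yaw -163.75495831617732
[0.49170388 0.18349749 0.116     ] [-0.48003703 -0.13987297  0.8660254 ] [array([0.5122584 , 0.17282039, 0.12566888]), array([0.47166705, 0.19233804, 0.10632146])] [np.float64(0.025099323667259248), np.float64(0.02394376518647199)]
```

The measurements agree with the given sizes: rest 112.5 x 55 mm, head plate 128 mm, holes 24–25 mm from the ring centre. I move over the rest for a wrist look.

>>> send_rows:
  moves:
    - [-0.032,-0.041,0,0,0,0,-1]
    - [-0.032,-0.041,0,0,0,0,-1]
    - [-0.032,-0.041,0,0,0,0,-1]
    - [-0.032,-0.041,0,0,0,0,-1]
    - [-0.032,-0.041,0,0,0,0,-1]
    - [-0.032,-0.041,0,0,0,0,-1]
    - [-0.032,-0.041,0,0,0,0,-1]
    - [-0.032,-0.041,0,0,0,0,-1]

```text
t: 1.1
tcp_pos: [0.3082, 0.1714, 0.2111]
orientation: [-179.7, -0.0, 167.2]
force: [0.1, -0.7, 0.3]
width: 1.001
```

>>> send_rows:
  moves:
    - [-0.032,-0.041,0,0,0,0.15,-1]
    - [-0.032,-0.041,0,0,0,0,-1]
    - [-0.032,-0.041,0,0,0,0,-1]
    - [-0.032,-0.041,0,0,0,0,-1]
    - [-0.032,-0.041,0,0,0,0,-1]
    - [-0.032,-0.041,0,0,0,0,-1]
    - [0,0,0,0,0,0.18,-1]
    - [0,0,0,0,0,0.18,-1]

```text
t: 2.1
tcp_pos: [0.4034, -0.139, 0.2103]
orientation: [-179.8, 0.0, 136.7]
force: [-0.4, 0.2, -0.6]
width: 0.997
```

>>> send_rows:
  moves:
    - [0,0,0,0,0,0.18,-1]
    - [0,0,0,0,0,0.18,-1]
    - [0,0,0,0,0,0.18,-1]
    - [0,0,0,0,0,0.18,-1]
    - [0,0,0,0,0,0.18,-1]
    - [0,0,0,0,0,0.18,-1]
    - [0,0,0,0,0,0.18,-1]
    - [0,0,0,0,0,0.18,-1]

```text
t: 3.1
tcp_pos: [0.4009, -0.1378, 0.2067]
orientation: [-179.6, 0.2, 51.3]
force: [-0.1, -0.0, 0.5]
width: 0.998
```

```bash
cat >> h.py <<'E'
def down(yaw): return R.from_euler("xyz",[180,0,yaw],degrees=True).as_matrix()
def plan(pos,Rt):
    st=bot.observe(); Rc=R.from_euler("xyz",st["orientation"],degrees=True).as_matrix()
    d=Rc.T@(np.array(pos)-st["tcp_pos"]); w=R.from_matrix(Rc.T@Rt).as_rotvec()
    d2=Rt.T@(np.array(pos)-st["tcp_pos"])
    print("shift(cur axes)",d.round(4),"shift(target axes)",d2.round(4),"turn",w.round(4),"t",st["t"])
E
python3 - <<'E'
from h import *
plan([0.482,-0.194,0.22],down(21.75))
E
```

```text
shift(cur axes) [ 0.0068  0.0983 -0.0141] shift(target axes) [ 0.0545  0.0822 -0.0133] turn [-0.0062  0.006   0.516 ] t 3.1
```

>>> send_rows:
  moves:
    - [0,0.033,-0.006,0,0,0.172,-1]
    - [0,0.033,-0.006,0,0,0.172,-1]
    - [0,0.033,-0.002,0,0,0.172,-1]
    - [0,0,0,0,0,0,-1]

```text
t: 3.6
tcp_pos: [0.4661, -0.2124, 0.2182]
orientation: [-179.6, 0.5, 20.8]
force: [-0.6, -0.4, -0.3]
width: 1.0
```

Run:
```python
from h import *
plan([0.482,-0.194,0.22],down(21.75))
C=cam("wrist"); im=bot.capture("wrist"); cv2.imwrite("pics/w1.png",im)
```

```text
shift(cur axes) [ 0.0214 -0.0115 -0.0019] shift(target axes) [ 0.0216 -0.0112 -0.0018] turn [-0.0076  0.0092 -0.017 ] t 3.6
```

View pics/w1.png

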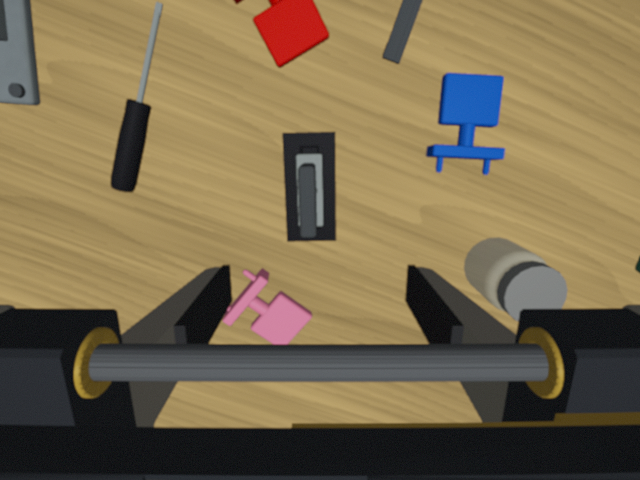

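Wrist picture: the rest is at (309,187) and the grip plate's top edge runs from (308,165) to (308,237). The blue, pink and red copies are lying to the sides.

Run:
```python
from h import *
im=cv2.imread("pics/w1.png"); crop(im,260,110,360,260,4,"w1c.png")
C=cam("wrist")
r=atz(C,[[283,133],[334,132],[336,240],[287,241]],0.022)
print(r.mean(0),[np.linalg.norm(r[i]-r[i-1]) for i in range(4)])
d=r[0]+r[1]-r[2]-r[3];print(np.degrees(np.arctan2(d[1],d[0])))
```

```text
[ 0.48360546 -0.19218589  0.022     ] [np.float64(0.11361034496478885), np.float64(0.05158094717893805), np.float64(0.11331384361797185), np.float64(0.053587516772209125)]
22.14730836721656
```

View pics/w1c.png

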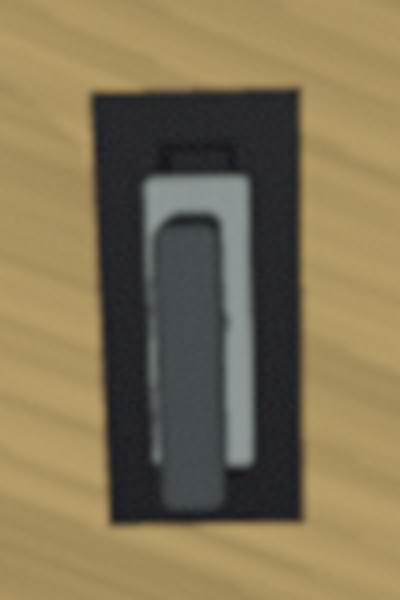

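Run:
```python
from h import *
C=cam("wrist")
for z,c in ((.034,[[141,177],[251,175],[255,467],[155,467]]),(.105,[[154,222],[221,220],[226,509],[162,510]]),(.022,[[93,93],[299,91],[302,520],[112,522]])):
    r=atz(C,np.array(c)/4+[260,110],z)
    d=r[0]+r[1]-r[2]-r[3]
    print(z,r.mean(0),[np.linalg.norm(r[i]-r[i-1]).round(4) for i in range(4)],np.degrees(np.arctan2(d[1],d[0])))
plan([0.483,-0.193,0.16],down(22))
```

```text
0.034 [ 0.48261253 -0.19310661  0.034     ] [np.float64(0.074), np.float64(0.0273), np.float64(0.0744), np.float64(0.0262)] 22.331349756163018
0.105 [ 0.48333908 -0.19313566  0.105     ] [np.float64(0.0597), np.float64(0.0134), np.float64(0.0598), np.float64(0.0135)] 21.735503883805237
0.022 [ 0.48365188 -0.19258976  0.022     ] [np.float64(0.1128), np.float64(0.0521), np.float64(0.1126), np.float64(0.0519)] 22.041461072296322
shift(cur axes) [ 0.0234 -0.0104  0.0579] shift(target axes) [ 0.023  -0.0105  0.058 ] turn [-0.0084  0.0094 -0.0194] t 3.65
```

>>> send_rows:
  moves:
    - [0.012,-0.005,0.02,-0.004,0.005,-0.01,-1]
    - [0.011,-0.005,0.02,-0.004,0.005,-0.01,-1]
    - [0,0,0.018,0,0,0,-1]
    - [0,0,0,0,0,0,-1]

```text
t: 4.15
tcp_pos: [0.4811, -0.1902, 0.1575]
orientation: [-179.8, 0.0, 22.5]
force: [-0.3, -0.7, 0.5]
width: 1.001
```

Run:
```python
from h import *
plan([0.483,-0.193,0.061],down(22))
```

```text
shift(cur axes) [0.0008 0.0036 0.0965] shift(target axes) [0.0007 0.0033 0.0965] turn [-0.0028  0.0005  0.0084] t 4.15
```

>>> send_rows:
  moves:
    - [0.001,0.0035,0.02,0,0,0.008,-1]
    - [0,0,0.025,0,0,0,-1]
    - [0,0,0.025,0,0,0,-1]
    - [0,0,0.02,0,0,0,-1]
    - [0,0,0,0,0,0,-1]

```text
t: 4.78
tcp_pos: [0.4843, -0.1953, 0.0696]
orientation: [179.8, -0.1, 22.1]
force: [-0.6, 0.2, -0.4]
width: 0.996
```

Run:
```python
from h import *
plan([0.483,-0.193,0.061],down(22))
```

```text
shift(cur axes) [-0.0004 -0.0026  0.0086] shift(target axes) [-0.0004 -0.0026  0.0086] turn [ 0.0029 -0.0025  0.0014] t 4.775
```

>>> send_rows:
  moves:
    - [0,-0.002,0.0085,0,0,0,-1]
    - [0,0,0,0,0,0,-1]
    - [0,0,0,0,0,0,1]
    - [0,0,0,0,0,0,1]
    - [0,0,0,0,0,0,1]
    - [0,0,0,0,0,0,1]
  newtons: 50

```text
t: 5.52
tcp_pos: [0.4858, -0.1951, 0.0646]
orientation: [179.5, -0.3, 22.1]
force: [0.7, -1.2, 0.4]
width: 0.588
```

>>> send_rows:
  moves:
    - [0,0,0,0,0,0,1]
    - [0,0,0,0,0,0,1]
    - [0,0,0,0,0,0,1]
    - [0,0,0,0,0,0,1]

```text
t: 6.02
tcp_pos: [0.4856, -0.1948, 0.0646]
orientation: [179.6, -0.3, 22.1]
force: [-1.1, 4.0, -1.9]
width: 0.151
```

Run:
```python
from h import *
s=bot.observe(); print(s["width"],s["force"],s["tcp_pos"],s["orientation"],s["joints"],s["t"])
```

```text
0.15057859755809125 [-1.09197804  4.04651074 -1.94689044] [ 0.4856414  -0.19484428  0.0645561 ] [179.55183937  -0.33429493  22.09506842] [-3.51316946e+01  1.09238587e+01  1.07638530e+02  4.40449213e-02
  6.08798388e+01  3.27532975e+01] 6.025
```

Width is 13.9 mm, so the 14 mm grip plate is held. I lift it straight up.

>>> send_rows:
  moves:
    - [0,0,-0.015,0,0,0,1]
    - [0,0,-0.02,0,0,0,1]
    - [0,0,-0.03,0,0,0,1]
    - [0,0,-0.04,0,0,0,1]
    - [0,0,-0.04,0,0,0,1]
    - [0,0,0,0,0,0,1]

```text
t: 6.78
tcp_pos: [0.4822, -0.1926, 0.2139]
orientation: [179.8, -0.1, 22.1]
force: [0.1, 0.7, -4.0]
width: 0.147
```

Run:
```python
from h import *
s=bot.observe(); print(s["width"],s["force"],s["tcp_pos"],s["orientation"],s["t"])
cv2.imwrite("pics/w2.png",bot.capture("wrist"))
sc=bot.capture("scene");cv2.imwrite("pics/s2.png",sc)
```

```text
0.14688150223147167 [ 0.08197726  0.65468633 -3.96364939] [ 0.48218347 -0.19258739  0.21388938] [ 1.79825197e+02 -1.49195386e-01  2.20952523e+01] 6.775
```

View pics/w2.png

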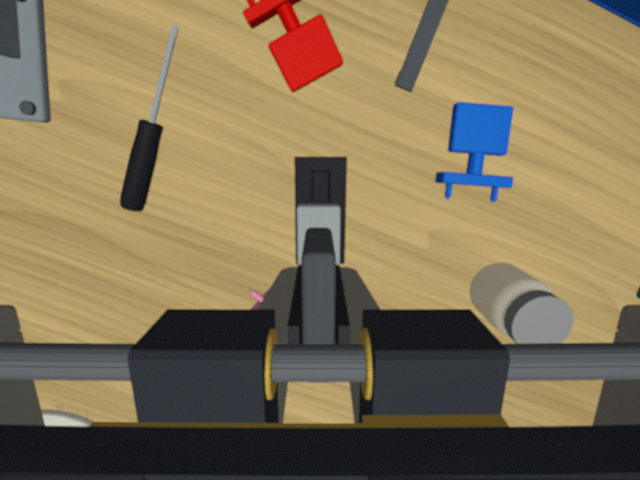

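View pics/s2.png

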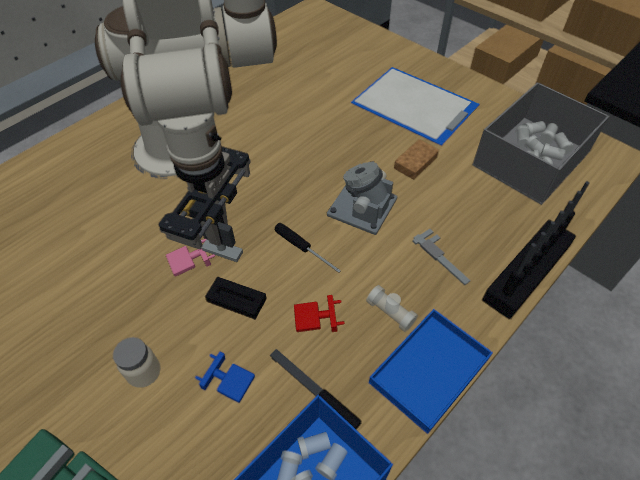

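Wrist: the held spanner with the crosshead's far end at (319,206), and the rest empty below. Scene: the spanner hangs upright in the gripper at about (222,245). Now I measure its offset in the hand.

Run:
```python
from h import *
im=cv2.imread("pics/w2.png"); crop(im,280,180,360,270,6,"w2c.png")
c=bot.get_calibration("wrist"); M=np.linalg.inv(c["hand_eye"]); C=(c["mtx"],np.array([c["k1"],0,0,0,0.]),M[:3,:3],M[:3,3])
print(proj(C,[[.037,.013,.0306],[.037,-.013,.0306],[.030,.007,-.0404],[.030,-.007,-.0404]]))
print(atz(C,[[299,206],[340,206]],.0306))
```

```text
[[342.31688782 202.64222303]
 [297.60493196 202.62373778]
 [338.60748191 249.40411226]
 [302.54615381 249.38429646]]
[[ 0.03501511 -0.01221506  0.0306    ]
 [ 0.03502523  0.01168334  0.0306    ]]
```

View pics/w2c.png

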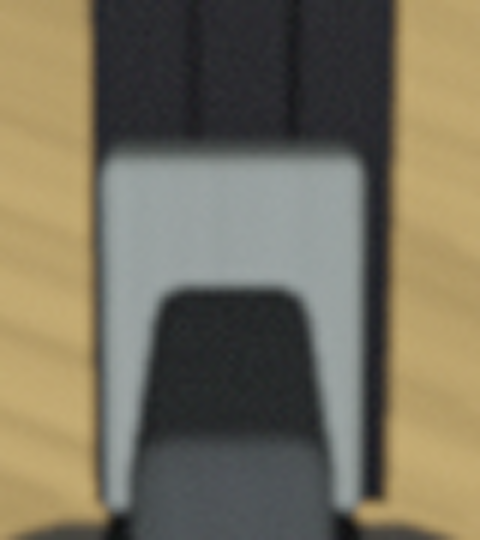

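In-hand offset: spanner axis at tool x ≈ -1.8 mm, tips 58.6 mm past the TCP. The two measurements agree. I swing towards the work head for a closer look.

>>> send_rows:
  moves:
    - [0,0,-0.01,0,0,-0.17,1]
    - [0,0,-0.01,0,0,-0.17,1]
    - [0,0,-0.01,0,0,-0.17,1]
    - [0,0,-0.01,0,0,-0.17,1]
    - [0,0,-0.01,0,0,-0.17,1]
    - [0,0,-0.01,0,0,-0.17,1]
    - [0,0,-0.01,0,0,-0.17,1]
    - [0,0,0,0,0,0,1]

```text
t: 7.88
tcp_pos: [0.4706, -0.1849, 0.2561]
orientation: [-177.8, -1.7, 92.4]
force: [0.4, -0.5, -3.8]
width: 0.151
```

>>> send_rows:
  moves:
    - [0.045,0.001,0,0,0,0,1]
    - [0.045,0,0,0,0,0,1]
    - [0.045,0,0,0,0,0,1]
    - [0.045,0,0,0,0,0,1]
    - [0.035,0,0,0,0,0,1]
    - [0,0,0,0,0,0,1]

```text
t: 8.62
tcp_pos: [0.4583, 0.0376, 0.2492]
orientation: [-176.7, -2.1, 90.9]
force: [-0.2, -0.9, -4.2]
width: 0.153
```

Run:
```python
from h import *
s=bot.observe(); print(s["width"],s["force"],s["tcp_pos"],s["orientation"],s["t"],s["joints"].round(1))
cv2.imwrite("pics/w3.png",bot.capture("wrist"))
C=cam("wrist",s); print(proj(C,[[.4917,.1835,.116]]))
import pickle; pickle.dump(s,open("s3.pkl","wb"))
```

```text
0.15255528208811217 [-0.15700908 -0.87095904 -4.20392595] [0.45827886 0.03761434 0.24924171] [-176.68202832   -2.08067261   90.9281995 ] 8.625 [-11.4  -7.  104.    1.3  86.7 -12.5]
[[373.48795062  56.93722197]]
```

View pics/w3.png

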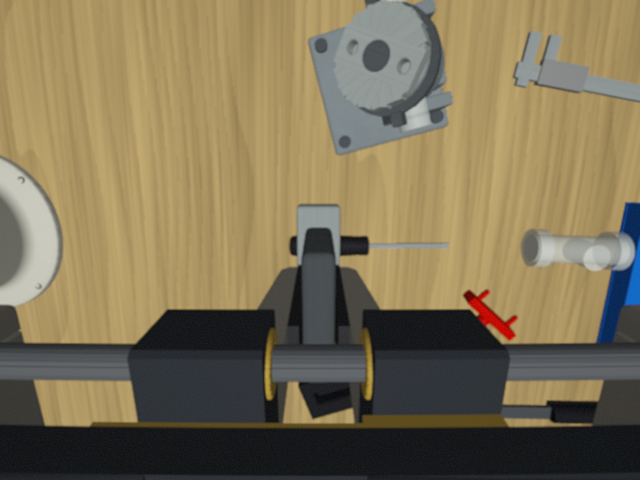

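Wrist: ring centre bore at (376,55), holes near (353,47) and (404,66), within about 2 mm of the top-camera estimate. I move closer for a better view.

>>> send_rows:
  moves:
    - [0.02,0.01,0,-0.02,0.015,0,1]
    - [0.02,0.01,0,-0.02,0.015,0,1]
    - [0,0.01,0,-0.01,0,0,1]
    - [0,0,0,0,0,0,1]
    - [0,0,0,0,0,0,1]

```text
t: 9.3
tcp_pos: [0.4895, 0.0769, 0.2475]
orientation: [-179.5, -3.8, 90.4]
force: [0.1, 0.3, -4.0]
width: 0.147
```

Run:
```python
from h import *
import pickle
s=bot.observe(); print(s["width"],s["force"],s["tcp_pos"],s["orientation"],s["t"])
im=bot.capture("wrist"); cv2.imwrite("pics/w4.png",im); pickle.dump(s,open("s4.pkl","wb"))
C=cam("wrist",s); p=proj(C,[[.4917,.1835,.116]])[0]; print(p)
x,y=int(p[0])-65,max(0,int(p[1])-60); print(x,y); crop(im,x,y,x+130,y+110,6,"w4c.png")
```

```text
0.1468572138786126 [ 0.06860052  0.25856184 -3.97326174] [0.48945711 0.07691113 0.24746698] [-179.49257806   -3.83115373   90.42340114] 9.3
[324.38255038 112.76563527]
259 52
```

View pics/w4c.png

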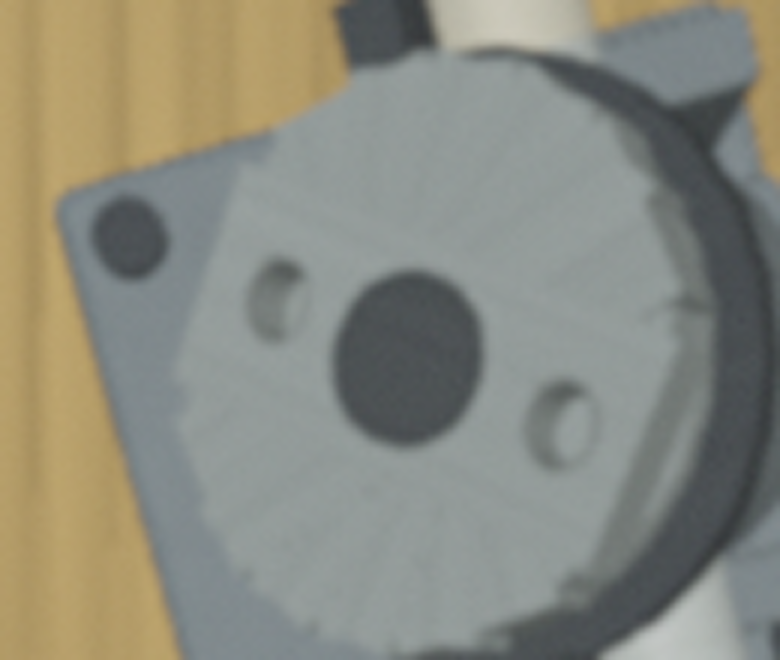

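```bash
cat > ring.py <<'E'
from h import *
import pickle
from scipy.optimize import least_squares
T=cam("top"); W=cam("wrist",pickle.load(open("s4.pkl","rb"))); W3=cam("wrist",pickle.load(open("s3.pkl","rb")))
def frame(lean,a):
    y=np.radians(lean); n=np.array([.5*np.cos(y),.5*np.sin(y),np.cos(np.pi/6)])
    e1=np.array([-np.sin(y),np.cos(y),0]); e2=np.cross(n,e1)
    x=np.cos(a)*e1+np.sin(a)*e2
    return n,x,e1,e2
def pts(p):
    n,x,_,_=frame(p[2],p[3]); c=np.array([p[0],p[1],.116]); return [c,c+.025*x,c-.025*x]
wu=np.array([[408,358],[278,300],[563,424]])/6+[259,52]
tu=np.array([[243.25,262],[240,270],[247.25,253.75]])
def fit(obs,lean):
    f=lambda q:np.concatenate([(proj(C,pts([q[0],q[1],lean,q[2]]))-u).ravel() for C,u in obs])
    best=min((least_squares(f,[.49,.18,a0]) for a0 in (0,1.57,3.1,4.7)),key=lambda r:r.cost)
    return best.x, np.abs(best.fun).max()
if __name__=="__main__":
    pl=atz(W3,[[310,40],[340,153],[446,123]],.010); d=pl[1]-pl[0]; print("plate from wrist",pl.round(4),np.degrees(np.arctan2(d[1],d[0])), np.degrees(np.arctan2(*(pl[2]-pl[1])[[1,0]])),np.linalg.norm(np.diff(pl,axis=0),axis=1))
    w4=cv2.imread("pics/w4.png")
    for lean in (-163.75,-160,-167):
        for nm,o in (("w",[(W,wu)]),("t",[(T,tu)]),("both",[(W,wu),(T,tu)])):
            q,e=fit(o,lean); print(lean,nm,q.round(4),np.degrees(q[2]).round(1),"maxres px",e.round(2))
E
python3 ring.py
```

```text
plate from wrist [[0.431  0.2288 0.01  ]
 [0.4673 0.1092 0.01  ]
 [0.5845 0.1441 0.01  ]] -73.11696403575088 16.622489201470998 [0.12504147 0.12226914]
-163.75 w [0.4947 0.1842 4.0503] 232.1 maxres px 1.42
-163.75 t [ 0.4919  0.1829 -2.2307] -127.8 maxres px 0.24
-163.75 both [0.4944 0.1841 4.051 ] 232.1 maxres px 1.73
-160 w [0.4947 0.1842 3.991 ] 228.7 maxres px 1.7
-160 t [0.4919 0.1829 3.9932] 228.8 maxres px 0.26
-160 both [0.4944 0.1841 3.9917] 228.7 maxres px 2.0
-167 w [ 0.4947  0.1842 -2.182 ] -125.0 maxres px 1.19
-167 t [ 0.4919  0.1829 -2.1799] -124.9 maxres px 0.24
-167 both [0.4944 0.1841 4.1019] 235.0 maxres px 1.5
```

```bash
cat >> ring.py <<'E'
def tool(lean=-163.4,a=4.047,extra=0.0):
    n,x,_,_=frame(lean,a-extra); 
    if x[0]>0: x=-x
    return np.c_[x,np.cross(-n,x),-n]
E
python3 - <<'E'
from ring import *
Rt=tool(); print(Rt.round(3), R.from_matrix(Rt).as_euler("xyz",degrees=True))
c=np.array([.4950,.1842,.116]); t=c+Rt@[-.085,0,-.12]; print(t)
plan(t,Rt)
Re=tool(extra=.95); print(Re.round(3))
E
```

```text
[[-0.829  0.288  0.479]
 [ 0.397  0.907  0.143]
 [-0.393  0.309 -0.866]] [160.38210483  23.16238149 154.41771035]
[0.50798791 0.13331364 0.25335681]
shift(cur axes) [ 0.0565  0.0189 -0.0022] shift(target axes) [0.0048 0.0583 0.0119] turn [-0.4974 -0.2328 -1.177 ] t 9.35
[[-0.248  0.842  0.479]
 [ 0.968  0.204  0.143]
 [ 0.022  0.5   -0.866]]
```

>>> send_rows:
  moves:
    - [0,0,-0.003,-0.062,-0.029,-0.147,1]
    - [0,0,-0.003,-0.062,-0.029,-0.147,1]
    - [0,0,-0.003,-0.062,-0.029,-0.147,1]
    - [0,0,-0.003,-0.062,-0.029,-0.147,1]
    - [0,0,0,-0.062,-0.029,-0.147,1]
    - [0,0,0,-0.062,-0.029,-0.147,1]
    - [0,0,0,-0.062,-0.029,-0.147,1]
    - [0,0,0,-0.062,-0.029,-0.147,1]

```text
t: 10.35
tcp_pos: [0.4862, 0.075, 0.2593]
orientation: [160.7, 24.0, 156.5]
force: [0.6, -0.2, -4.6]
width: 0.145
```

Run:
```python
from ring import *
Rt=tool(); c=np.array([.4950,.1842,.116]); t=c+Rt@[-.085,0,-.12]; print(bot.observe()["tcp_pos"])
plan(t,Rt)
```

```text
[0.48620418 0.07504222 0.25929716]
shift(cur axes) [0.0053 0.0573 0.0244] shift(target axes) [0.0074 0.0573 0.0239] turn [0.0093 0.0025 0.037 ] t 10.35
```

>>> send_rows:
  moves:
    - [0.003,0.02,0.008,0.009,0.002,0.037,1]
    - [0.003,0.02,0.008,0,0,0,1]
    - [0.002,0.017,0.008,0,0,0,1]
    - [0,0,0,0,0,0,1]
    - [0,0,0,0,0,0,1]

```text
t: 10.98
tcp_pos: [0.5042, 0.1313, 0.2503]
orientation: [160.7, 23.0, 154.3]
force: [-0.0, 0.3, -3.4]
width: 0.152
```

Run:
```python
from ring import *
Rt=tool(); c=np.array([.4950,.1842,.116]); t=c+Rt@[-.085,0,-.12]
plan(t,Rt)
s=bot.observe(); im=bot.capture("wrist"); cv2.imwrite("pics/w5.png",im); pickle.dump(s,open("s5.pkl","wb"))
print(s["force"],s["width"],s["joints"].round(1)); C=cam("wrist",s); print(proj(C,pts([.495,.1842,-163.4,4.047])))
```

```text
shift(cur axes) [-0.0036  0.0039 -0.0006] shift(target axes) [-0.0036  0.0039 -0.0005] turn [-0.0061 -0.0028 -0.0024] t 10.975
[-0.04173557  0.28664658 -3.36524266] 0.15226761461903868 [ -5.5 -25.7 123.2  12.9  55.3 -78.6]
[[323.30457179 132.78810644]
 [323.31780085  99.78060105]
 [323.29015188 164.47281179]]
```

View pics/w5.png

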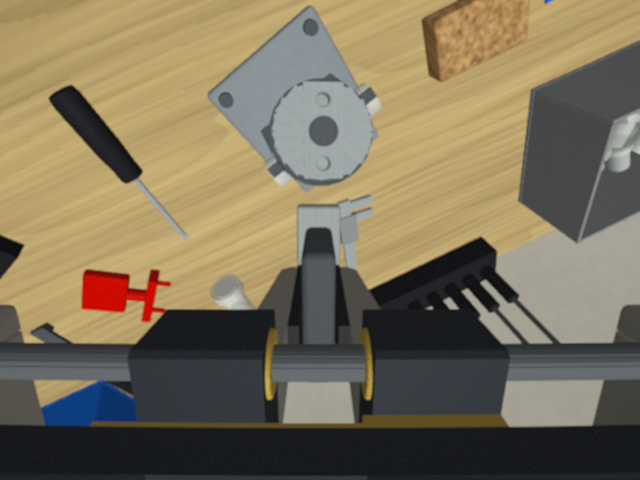

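The ring is seen face-on with holes at (323,100) and (322,163), in line with the spanner and within about 1.5 px of prediction. I zoom in for sub-pixel values.

Run:
```python
from h import *
im=cv2.imread("pics/w5.png"); crop(im,265,70,385,190,5,"w5c.png"); crop(im,285,190,355,260,8,"w5d.png")
```

```text
(no output)
```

View pics/w5c.png

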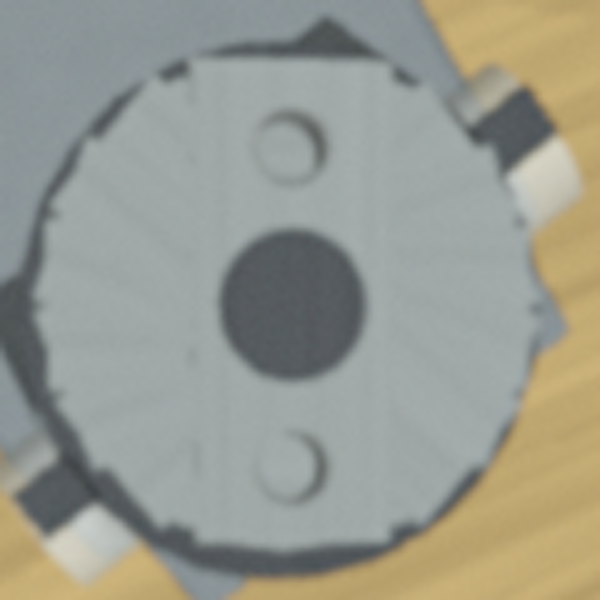

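View pics/w5d.png

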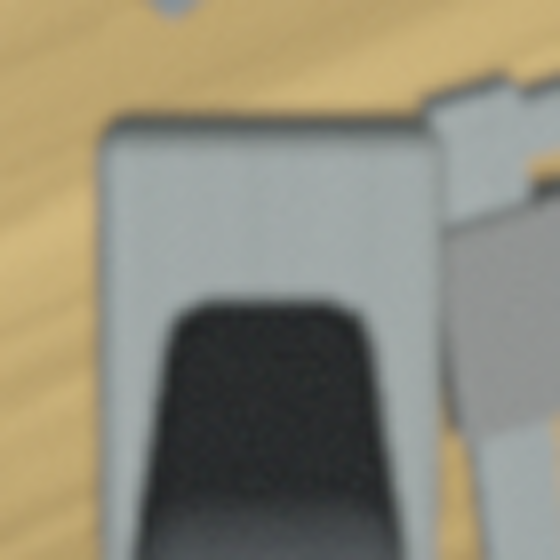

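```bash
cat > t5.py <<'E'
from h import *
from scipy.optimize import least_squares
c=bot.get_calibration("wrist"); M=np.linalg.inv(c["hand_eye"]); C=(c["mtx"],np.array([c["k1"],0,0,0,0.]),M[:3,:3],M[:3,3])
def ringfit(holes,bore=None):
    def f(q):
        x=np.array([np.cos(q[3]),np.sin(q[3]),0]); P=[q[:3]+.025*x,q[:3]-.025*x]; u=list(holes)
        if bore is not None: P.append(q[:3]); u.append(bore)
        return (proj(C,P)-np.array(u)).ravel()
    r=least_squares(f,[.08,0,.12,0]); return r.x,np.abs(r.fun).max()
E
python3 - <<'E'
from t5 import *
print(ringfit([[323,99.6],[323.2,163.4]])); print(ringfit([[323,99.6],[323.2,163.4]],[323.6,130.9]))
import pickle; s=pickle.load(open("s5.pkl","rb"))
Rm=R.from_euler("xyz",s["orientation"],degrees=True).as_matrix()
q,_=ringfit([[323,99.6],[323.2,163.4]],[323.6,130.9]); print(Rm@q[:3]+s["tcp_pos"])
print(atz(C,[[297.5,206],[340,206]],.0306))
E
```

```text
(array([ 0.08176532,  0.00430219,  0.12398156, -0.00604056]), np.float64(8.526512829121202e-14))
(array([ 0.08210453,  0.00444105,  0.12429397, -0.00626586]), np.float64(0.8325336889613766))
[0.49638859 0.18527287 0.11160195]
[[ 0.03682722 -0.01194474  0.0306    ]
 [ 0.03680765  0.01289495  0.0306    ]]
```

Run:
```python
from t5 import *
for i in range(3): print(bot.get_calibration("wrist")["hand_eye"].round(5)[:3].tolist(), bot.get_calibration("wrist")["mtx"][0,0])
print(atz(C,[[299,206],[340,206]],.0306))
print(proj(C,[[.037,.013,.0306],[.037,-.013,.0306]]))
```

```text
[[-0.00054, -0.96863, -0.2485, 0.07091], [1.0, -0.00089, 0.00133, -0.00011], [-0.00151, -0.24849, 0.96863, -0.17006]] 347.1257059581687
[[-0.00054, -0.96863, -0.2485, 0.07091], [1.0, -0.00089, 0.00133, -0.00011], [-0.00151, -0.24849, 0.96863, -0.17006]] 347.1257059581687
[[-0.00054, -0.96863, -0.2485, 0.07091], [1.0, -0.00089, 0.00133, -0.00011], [-0.00151, -0.24849, 0.96863, -0.17006]] 347.1257059581687
[[ 0.03682635 -0.0110681   0.0306    ]
 [ 0.03680765  0.01289495  0.0306    ]]
[[340.18460986 205.67436404]
 [295.68956665 205.70932013]]
```

```bash
cat >> t5.py <<'E'
import pickle
def go(dx,dy,dz):
    s=pickle.load(open("s5.pkl","rb")); Rm=R.from_euler("xyz",s["orientation"],degrees=True).as_matrix()
    Rt=Rm@R.from_rotvec([0,0,-.006]).as_matrix()
    plan(s["tcp_pos"]+Rm@[dx,dy,dz],Rt)
    b=bot.observe(); print("F tool",(R.from_euler("xyz",b["orientation"],degrees=True).as_matrix().T@b["force"]).round(1),"torq",b["torque"].round(2),"w",b["width"].round(3))
E
python3 -c "
from t5 import *
go(.0821,.0039,.040)"
```

```text
shift(cur axes) [0.0821 0.004  0.04  ] shift(target axes) [0.0821 0.0045 0.04  ] turn [-0.      0.0001 -0.0064] t 11.025Traceback (most recent call last):
  File "<string>", line 3, in <module>
    go(.0821,.0039,.040)
    ~~^^^^^^^^^^^^^^^^^^
  File "t5.py", line 15, in go
    b=bot.observe(); print("F tool",(R.from_euler("xyz",b["orientation"],degrees=True).as_matrix().T@b["force"]).round(1),"torq",b["torque"].round(2),"w",b["width"].round(3))
                                                                                                                                                          ^^^^^^^^^^^^^^^^
AttributeError: 'float' object has no attribute 'round'
```

>>> send_rows:
  moves:
    - [0.022,0.002,0,0,0,-0.006,1]
    - [0.022,0.002,0,0,0,0,1]
    - [0.022,0,0.005,0,0,0,1]
    - [0.016,0,0.015,0,0,0,1]
    - [0,0,0.02,0,0,0,1]
    - [0,0,0,0,0,0,1]
    - [0,0,0,0,0,0,1]

```text
t: 11.9
tcp_pos: [0.4552, 0.1691, 0.1851]
orientation: [160.8, 23.2, 154.2]
force: [-0.4, 0.2, -3.0]
width: 0.147
```

```bash
sed -i 's/b\["width"\].round(3)/b["width"]/' t5.py; python3 -c "
from t5 import *
go(.0821,.0039,.040)
im=bot.capture('scene'); x,y=365,170; crop(im,300,100,440,220,5,'s6.png')"
```

```text
shift(cur axes) [0.001  0.0038 0.0014] shift(target axes) [0.0009 0.0038 0.0014] turn [-0.0027  0.005  -0.0058] t 11.9
F tool [ 1.6 -0.9  2.4] torq [-0.2   0.56  0.  ] w 0.14741570391041056
```

View pics/s6.png

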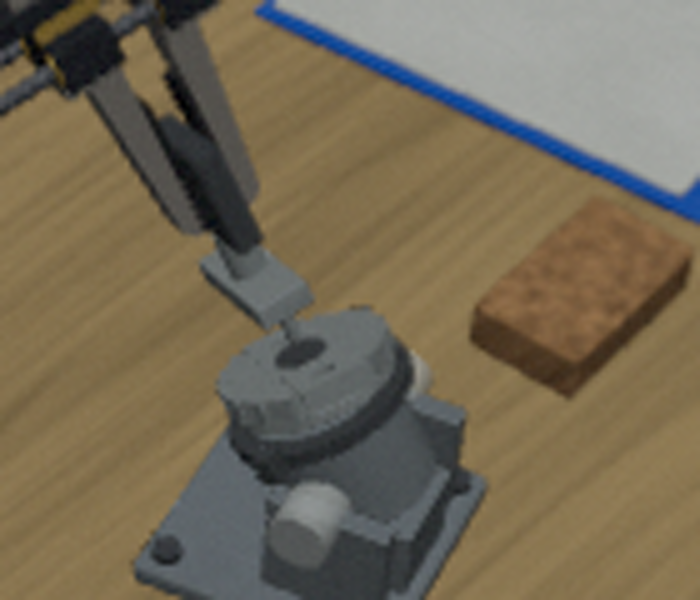

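>>> send_rows:
  moves:
    - [0.001,0.004,0.0,-0.002,0.004,-0.005,1]
    - [0,0,0,0,0,0,1]
    - [0,0,0,0,0,0,1]

```text
t: 12.32
tcp_pos: [0.4564, 0.1731, 0.188]
orientation: [160.8, 23.3, 154.6]
force: [0.2, -0.7, -2.6]
width: 0.144
```

```bash
python3 -c "
from t5 import *
go(.0821,.0039,.060)"
```

```text
shift(cur axes) [ 0.0016 -0.0011  0.0228] shift(target axes) [ 0.0015 -0.001   0.0228] turn [ 0.0005  0.0037 -0.0005] t 12.325
F tool [ 0.6 -1.3  2.2] torq [-0.17  0.58  0.01] w 0.14407547865643267
```

>>> send_rows:
  moves:
    - [0.0015,-0.0007,0.005,0,0.003,0,1]
    - [0,0,0.006,0,0,0,1]
    - [0,0,0.006,0,0,0,1]
    - [0,0,0,0,0,0,1]

```text
t: 12.82
tcp_pos: [0.4633, 0.1755, 0.1708]
orientation: [160.8, 23.0, 154.7]
force: [-0.5, -0.4, -3.6]
width: 0.145
```

```bash
python3 -c "
from t5 import *
go(.0821,.0039,.060)
crop(bot.capture('scene'),330,130,410,200,8,'s7.png')
cv2.imwrite('pics/w7.png',bot.capture('wrist'))"
```

```text
shift(cur axes) [-0.0005 -0.      0.0042] shift(target axes) [-0.0005 -0.      0.0042] turn [-0.     -0.0005 -0.0006] t 12.825
F tool [ 1.6 -1.5  2.8] torq [-0.22  0.58  0.04] w 0.14498512272729783
```

View pics/s7.png

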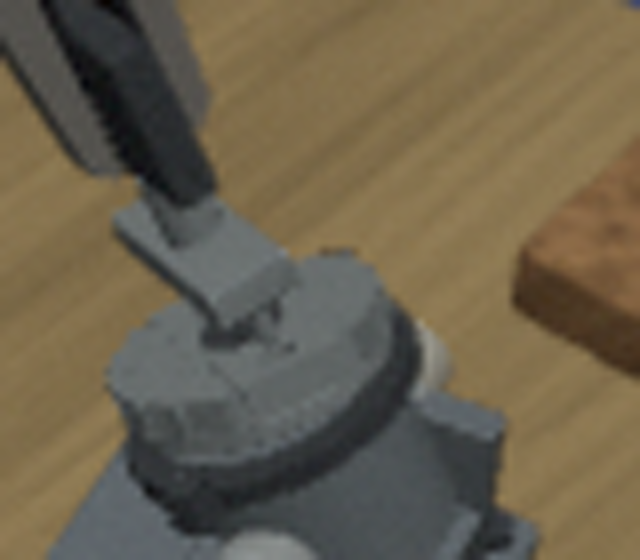

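View pics/w7.png

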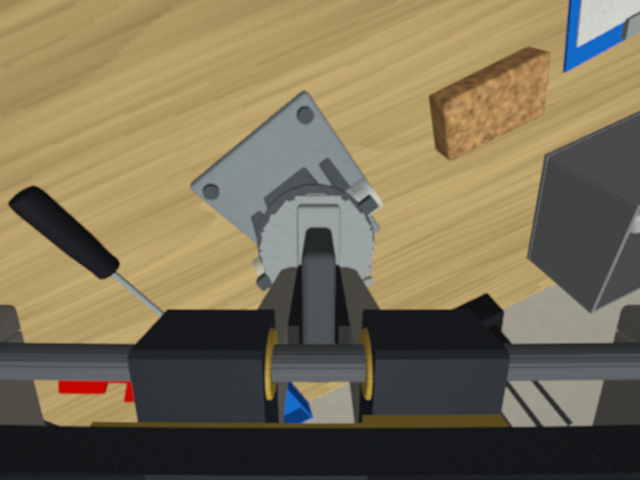

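The prong tip is just at the hole edge (scene crop (268,335)) and the ring is centred under the crosshead. I push in slowly along the tool axis.

>>> send_rows:
  moves:
    - [-0.0003,0,0.004,0,0,0,1]
    - [0,0,0.004,0,0,0,1]
    - [0,0,0,0,0,0,1]

```text
t: 13.3
tcp_pos: [0.4681, 0.1765, 0.1646]
orientation: [160.8, 23.1, 154.6]
force: [0.1, 0.2, -4.4]
width: 0.151
```

```bash
python3 -c "
from t5 import *
go(.0821,.0039,.075)
"
```

```text
shift(cur axes) [ 0.0007 -0.0005  0.0114] shift(target axes) [ 0.0007 -0.0005  0.0114] turn [ 0.0008  0.0014 -0.0005] t 13.3
F tool [ 1.7 -1.2  3.9] torq [-0.18  0.62 -0.  ] w 0.1508371579637232
```

>>> send_rows:
  moves:
    - [0.0005,0,0.004,0,0,0,1]
    - [0,0,0.003,0,0,0,1]
    - [0,0,0,0,0,0,1]

```text
t: 13.68
tcp_pos: [0.4712, 0.1778, 0.1579]
orientation: [160.8, 23.1, 154.6]
force: [0.5, -0.0, -3.5]
width: 0.147
```

```bash
python3 -c "
from t5 import *
go(.0821,.0039,.075)
crop(bot.capture('scene'),330,130,410,200,8,'s8.png')
"
```

```text
shift(cur axes) [ 0.0002 -0.0005  0.0039] shift(target axes) [ 0.0001 -0.0005  0.0039] turn [ 0.0009  0.0013 -0.0004] t 13.675
F tool [ 0.9 -0.9  3.3] torq [-0.15  0.61 -0.02] w 0.14694824529981684
```

View pics/s8.png

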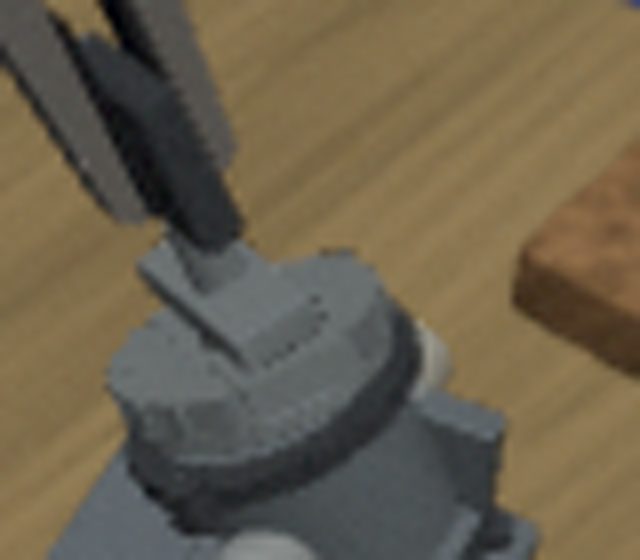

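The prongs are in and the crosshead is just above the face, with no contact force. I press on to the hole floors.

>>> send_rows:
  moves:
    - [0,-0.0003,0.003,0,0,0,1]
    - [0,0,0.002,0,0,0,1]
    - [0,0,0.002,0,0,0,1]

```text
t: 14.1
tcp_pos: [0.4733, 0.1786, 0.1567]
orientation: [161.1, 23.0, 155.1]
force: [-33.7, -10.5, 27.3]
width: 0.148
```

```bash
python3 -c "
from t5 import *
go(.0821,.0039,.075)
"
```

```text
shift(cur axes) [ 0.0011 -0.0014  0.0018] shift(target axes) [ 0.0011 -0.0014  0.0018] turn [-0.0019 -0.0028  0.0058] t 14.1
F tool [ 13.3 -11.  -41.2] torq [-1.69  3.21 -0.61] w 0.14759752920748226
```

Bottomed out with about 41 N, and the depth matches the given height. I ease back 1 mm and hold.

>>> send_rows:
  moves:
    - [0,0,-0.0015,0,0,0,1]
    - [0,0,0,0,0,0,1]
    - [0,0,0,0,0,0,1]
  newtons: 60

```text
t: 14.48
tcp_pos: [0.4722, 0.1782, 0.158]
orientation: [161.2, 23.0, 155.1]
force: [-0.8, 0.0, -3.7]
width: 0.148
```

```bash
python3 -c "
from t5 import *
go(.0821,.0039,.072)
"
```

```text
shift(cur axes) [ 0.0009 -0.0012  0.0005] shift(target axes) [ 0.0008 -0.0012  0.0005] turn [-0.0026 -0.0033  0.0064] t 14.475
F tool [ 2.1 -1.3  2.9] torq [-0.2   0.71 -0.02] w 0.1483416493474477
```

>>> send_rows:
  moves:
    - [0.0004,-0.0006,0,0,0,0.1,1]
    - [0,0,0,0,0,0.12,1]
    - [0,0,0,0,0,0.12,1]

```text
t: 14.85
tcp_pos: [0.4718, 0.1775, 0.158]
orientation: [154.7, 15.5, 135.6]
force: [-6.4, -0.0, 1.2]
width: 0.152
```

```bash
cat >> t5.py <<'E'
def turn(th,dz=.072):
    s=pickle.load(open("s5.pkl","rb")); Rm=R.from_euler("xyz",s["orientation"],degrees=True).as_matrix()
    Rt=Rm@R.from_rotvec([0,0,-.006+th]).as_matrix()
    plan(s["tcp_pos"]+Rm@[.0821,.0039,dz],Rt)
    b=bot.observe(); Rb=R.from_euler("xyz",b["orientation"],degrees=True).as_matrix(); print("F tool",(Rb.T@b["force"]).round(1),"torq tool",(Rb.T@b["torque"]).round(2),"w",b["width"],"j",b["joints"].round(0))
E
python3 -c "
from t5 import *
turn(.9)
"
```

```text
shift(cur axes) [ 0.0006 -0.0006  0.0008] shift(target axes) [ 0.0002 -0.0009  0.0008] turn [-5.100e-03 -3.000e-04  5.601e-01] t 14.85
F tool [ 4.1 -3.  -4. ] torq tool [ 0.91  0.44 -0.36] w 0.15150517197853985 j [  2. -23. 132.  10.  43. -52.]
```

>>> send_rows:
  moves:
    - [0.0003,-0.0005,0,0,0,0.13,1]
    - [0,0,0,0,0,0.13,1]
    - [0,0,0,0,0,0.13,1]

```text
t: 15.22
tcp_pos: [0.4717, 0.1775, 0.1587]
orientation: [151.0, 5.0, 115.0]
force: [-4.1, -0.8, 1.2]
width: 0.15
```

```bash
python3 -c "
from t5 import *
turn(1.0)
crop(bot.capture('scene'),330,130,410,200,8,'s9.png')
"
```

```text
shift(cur axes) [ 0.0003 -0.0011  0.0014] shift(target axes) [-0.     -0.0011  0.0014] turn [-0.0042  0.0015  0.2613] t 15.225
F tool [ 0.9 -2.9 -3.1] torq tool [ 1.11 -0.1  -0.32] w 0.14971742471040647 j [  2. -23. 132.  10.  43. -29.]
```

View pics/s9.png

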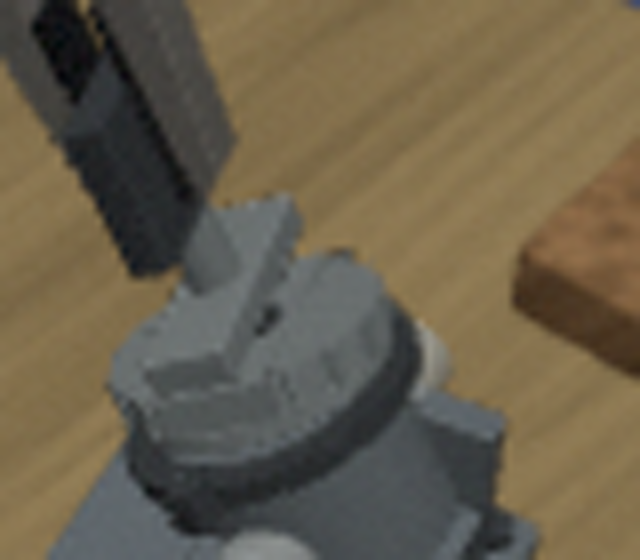

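The ring turns with the spanner, the prongs are still seated, and the torque is steady at about 0.32 N m. I carry on to the stop.

>>> send_rows:
  moves:
    - [0,-0.0005,0.0007,0,0,0.1,1]
    - [0,0,0,0,0,0.1,1]
    - [0,0,0,0,0,0.08,1]

```text
t: 15.65
tcp_pos: [0.4716, 0.1776, 0.1589]
orientation: [150.7, -2.9, 100.9]
force: [-0.7, 1.9, -3.0]
width: 0.15
```

```bash
python3 -c "
from t5 import *
turn(1.0)
"
```

```text
shift(cur axes) [-0.0001 -0.0012  0.0016] shift(target axes) [-0.0001 -0.0012  0.0016] turn [-0.0045  0.0025 -0.0204] t 15.65
F tool [ 1.9 -1.8  2.5] torq tool [ 0.95  0.05 -1.17] w 0.14999237409488436 j [  3. -23. 132.  10.  43. -13.]
```

>>> send_rows:
  moves:
    - [0,-0.0003,0.0012,0,0,0.06,1]
    - [0,0,0,0,0,0.05,1]
    - [0,0,0,0,0,0.03,1]
    - [0,0,0,0,0,0,1]

```text
t: 16.15
tcp_pos: [0.4719, 0.1774, 0.159]
orientation: [151.3, -6.0, 94.8]
force: [-1.8, 1.4, -1.0]
width: 0.164
```

```bash
python3 -c "
from t5 import *
turn(1.0)
cv2.imwrite('pics/w9.png',bot.capture('wrist'))
im=bot.capture('scene');crop(im,330,130,410,200,8,'s10.png')
"
```

```text
shift(cur axes) [-0.0001 -0.0015  0.0016] shift(target axes) [ 0.0001 -0.0015  0.0016] turn [-0.0052  0.0062 -0.1389] t 16.15
F tool [ 1.4 -2.   0.2] torq tool [ 0.96 -0.29 -1.89] w 0.1643274117916397 j [  3. -23. 132.   9.  43.  -6.]
```

View pics/s10.png

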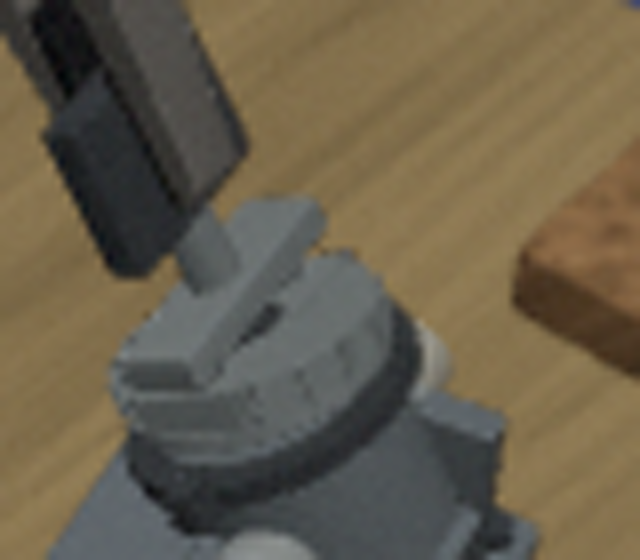

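View pics/w9.png

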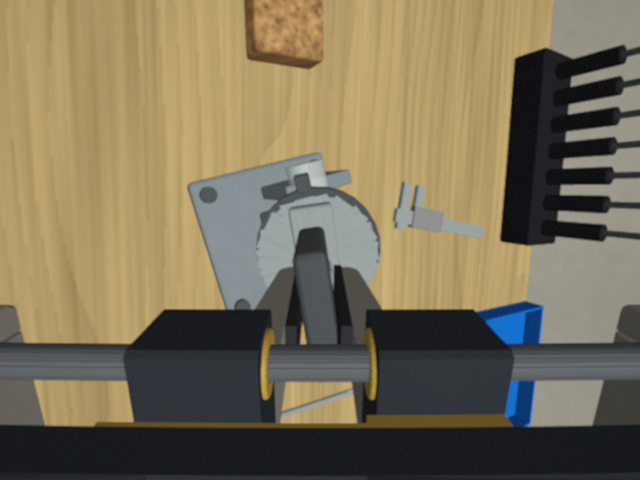

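It is at the stop: 1.9 N m reaction, and the crosshead points at the lug in the wrist view (303,183). I unwind slightly, staying within the hole play, before drawing out.

>>> send_rows:
  moves:
    - [0,0,0,0,0,-0.08,1]
    - [0,0,0,0,0,-0.08,1]
    - [0,0,0,0,0,0,1]

```text
t: 16.62
tcp_pos: [0.4716, 0.1776, 0.1589]
orientation: [150.8, -1.7, 102.9]
force: [-4.6, -2.0, 0.7]
width: 0.149
```

```bash
python3 -c "
from t5 import *
turn(.95)
"
```

```text
shift(cur axes) [-0.0001 -0.0012  0.0016] shift(target axes) [-0.     -0.0012  0.0016] turn [-0.0067  0.0038 -0.0302] t 16.625
F tool [-0.9 -4.  -3.1] torq tool [ 1.2  -0.43 -0.27] w 0.14889078010751336 j [  3. -23. 132.   9.  43. -15.]
```

>>> send_rows:
  moves:
    - [0,0,0,0,0,-0.03,1]
    - [0,0,0,0,0,0,1]

```text
t: 16.88
tcp_pos: [0.4715, 0.1775, 0.1588]
orientation: [150.8, -1.1, 104.0]
force: [-4.8, -2.3, 1.2]
width: 0.151
```

```bash
python3 -c "
from t5 import *
turn(.95)
"
```

```text
shift(cur axes) [-0.     -0.001   0.0017] shift(target axes) [-0.     -0.001   0.0017] turn [-0.0074  0.0021 -0.0082] t 16.875
F tool [-1.  -3.9 -3.6] torq tool [ 1.19 -0.49  0.03] w 0.15132612300770962 j [  3. -23. 132.  10.  43. -17.]
```

>>> send_rows:
  moves:
    - [0,-0.0005,-0.004,0,0,0,1]
    - [0,0,-0.006,0,0,0,1]
    - [0,0,-0.008,0,0,0,1]
    - [0,0,-0.02,0,0,0,1]
    - [0,0,-0.03,0,0,0,1]
    - [0,0,-0.03,0,0,0,1]
    - [0,0,0,0,0,0,1]

```text
t: 17.75
tcp_pos: [0.4233, 0.164, 0.2485]
orientation: [150.6, -1.5, 103.6]
force: [1.1, 0.2, -4.7]
width: 0.148
```

```bash
python3 -c "
from t5 import *
s=bot.observe(); print(s['tcp_pos'],s['orientation'],s['force'],s['width'])
plan([.44,.06,.26],down(22))
im=bot.capture('scene');cv2.imwrite('pics/s11.png',im)
cv2.imwrite('pics/w11.png',bot.capture('wrist'))
"
```

```text
[0.42334113 0.16396063 0.24851114] [150.5776015   -1.52586953 103.55714018] [ 1.10252622  0.22707525 -4.71608917] 0.14802144895123334
shift(cur axes) [-1.046e-01 -1.000e-04 -1.650e-02] shift(target axes) [-0.0235  0.1026 -0.0115] turn [ 0.4042 -0.386   1.3829] t 17.75
```

View pics/w11.png

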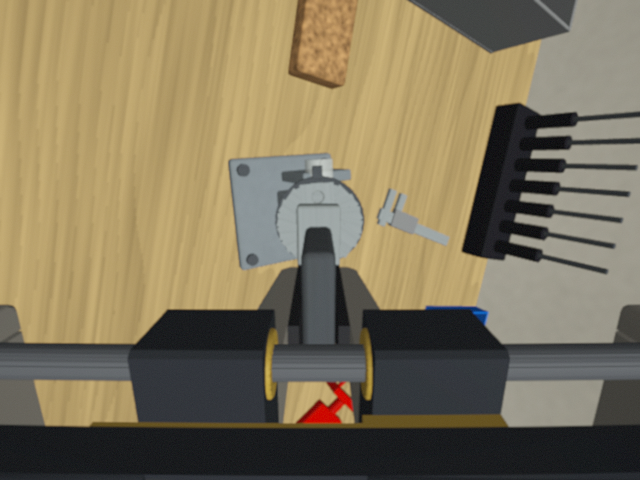

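View pics/s11.png

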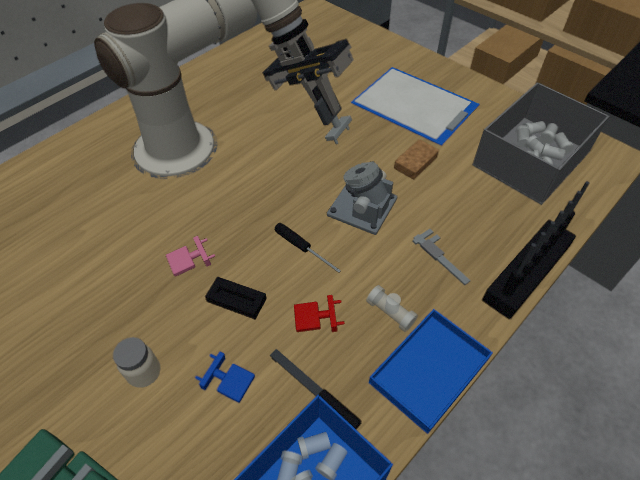

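The ring's visible hole at wrist (318,196) lines up with the lug (318,168). The spanner is clear and the bystanders are in place. Now back upright and over to the rest.

>>> send_rows:
  moves:
    - [-0.01,0,-0.002,0.045,-0.043,0.154,1]
    - [0,0,-0.002,0.045,-0.043,0.154,1]
    - [0,0,0,0.045,-0.043,0.154,1]
    - [0,0,0,0.045,-0.043,0.154,1]
    - [0,0,0,0.045,-0.043,0.154,1]
    - [0,0,0,0.045,-0.043,0.154,1]
    - [0,0,0,0.045,-0.043,0.154,1]
    - [0,0,0,0.045,-0.043,0.154,1]

```text
t: 18.85
tcp_pos: [0.4194, 0.1557, 0.2322]
orientation: [178.8, -0.3, 28.4]
force: [-0.3, 0.6, -3.3]
width: 0.148
```

```bash
python3 -c "
from t5 import *
print(bot.observe()['tcp_pos']);plan([.4835,-.193,.24],down(22))
"
```

```text
[0.41943297 0.15571145 0.23222835]
shift(cur axes) [-0.1095  0.3373 -0.0012] shift(target axes) [-0.0712  0.3473 -0.0078] turn [ 0.021  -0.0071  0.1118] t 18.85
```

>>> send_rows:
  moves:
    - [0,0,-0.004,0.021,-0.007,0.111,1]
    - [-0.01,0.05,-0.004,0,0,0,1]
    - [-0.01,0.05,-0.002,0,0,0,1]
    - [-0.01,0.05,0,0,0,0,1]
    - [-0.01,0.05,0,0,0,0,1]
    - [-0.01,0.05,0,0,0,0,1]
    - [-0.01,0.05,0,0,0,0,1]
    - [0,0.01,0,0,0,0,1]

```text
t: 19.85
tcp_pos: [0.4821, -0.1614, 0.2249]
orientation: [-179.3, 0.5, 21.9]
force: [-0.6, 1.0, -3.2]
width: 0.149
```

```bash
python3 -c "
from t5 import *
print(bot.observe()['tcp_pos']);plan([.4835,-.193,.22],down(22))
im=bot.capture('top'); crop(im,205,225,285,285,8,'t12.png')
cv2.imwrite('pics/w12.png',bot.capture('wrist'))
"
```

```text
[ 0.4820631  -0.16139129  0.224939  ]
shift(cur axes) [-0.0104  0.0299  0.0046] shift(target axes) [-0.0105  0.0298  0.0049] turn [-0.0126  0.0083 -0.0016] t 19.85
```

View pics/t12.png

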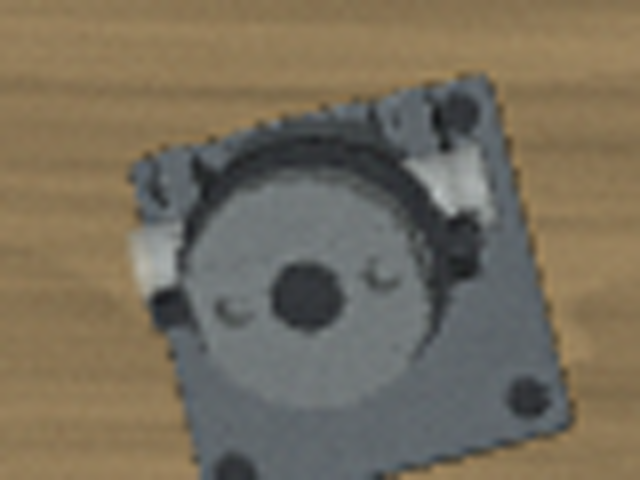

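View pics/w12.png

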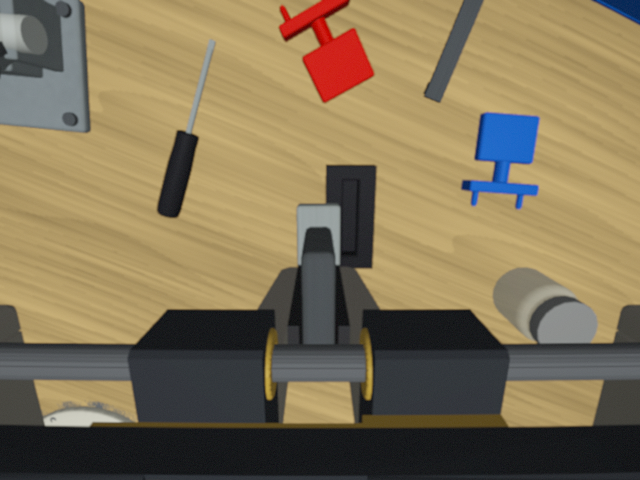

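The top view shows the holes (235,308) and (382,272) in line with the dark lugs (168,308) and (462,248). In the wrist view the slot is at (350,215), so I need to shift about +30 mm in tool y.

>>> send_rows:
  moves:
    - [-0.005,0.015,0.01,-0.006,0.004,0,1]
    - [-0.004,0.014,0.01,-0.006,0.004,0,1]
    - [0,0,0.01,0,0,0,1]
    - [0,0,0,0,0,0,1]
    - [0,0,0,0,0,0,1]

```text
t: 20.58
tcp_pos: [0.4839, -0.1872, 0.1908]
orientation: [-179.8, 0.0, 22.3]
force: [0.3, -1.1, -3.3]
width: 0.152
```

```bash
python3 -c "
from t5 import *
s=bot.observe();pickle.dump(s,open('s13.pkl','wb'));print(s['tcp_pos'],s['orientation']);plan([.4845,-.194,.15],down(22))
im=bot.capture('wrist');crop(im,270,110,370,270,5,'w13.png')
"
```

```text
[ 0.48385761 -0.18715601  0.19080806] [-1.79756188e+02  3.93968764e-02  2.22724777e+01]
shift(cur axes) [-0.002   0.0068  0.0408] shift(target axes) [-0.002   0.0066  0.0408] turn [-0.0043  0.0007  0.0048] t 20.575
```

View pics/w13.png

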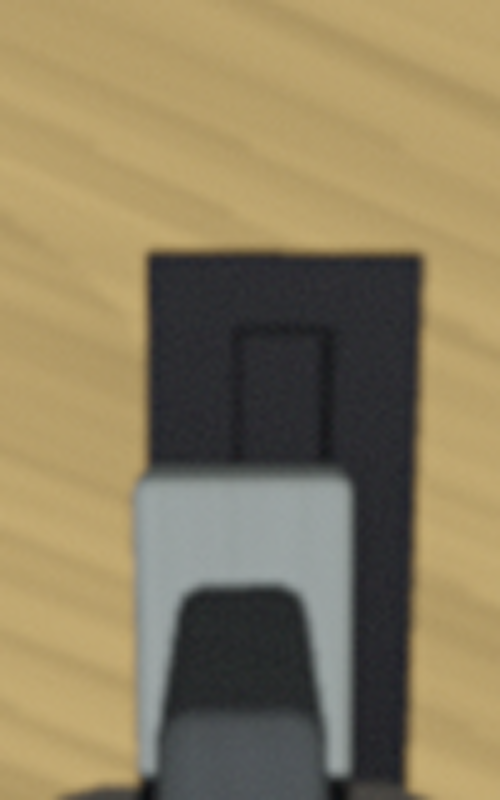

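```bash
python3 -c "
from t5 import *
print(atz(C,[[270+237/5,110+327/5],[270+330/5,110+327/5],[300,161],[354.4,161]],.169))
print(atz(C,[[270+136/5,110+475/5],[270+353/5,110+475/5]],.0306))
"
```

```text
[[ 0.04147024 -0.00199148  0.169     ]
 [ 0.04147845  0.01595724  0.169     ]
 [ 0.0550948  -0.0186152   0.169     ]
 [ 0.05511841  0.03337232  0.169     ]]
[[ 0.03560615 -0.01325795  0.0306    ]
 [ 0.03561657  0.01202177  0.0306    ]]
```

>>> send_rows:
  moves:
    - [-0.001,0.0075,0.01,-0.004,0,0.004,1]
    - [0,0,0.02,0,0,0,1]
    - [0,0,0.02,0,0,0,1]
    - [0,0,0,0,0,0,1]
    - [0,0,0,0,0,0,1]

```text
t: 21.25
tcp_pos: [0.4872, -0.1963, 0.1401]
orientation: [179.8, -0.1, 22.0]
force: [0.7, 0.5, -3.4]
width: 0.15
```

```bash
python3 -c "
from t5 import *
s=pickle.load(open('s13.pkl','rb'));Rm=R.from_euler('xyz',s['orientation'],degrees=True).as_matrix()
t=s['tcp_pos']+Rm@[-.001,.0078,0]; t[2]=.09; print(t); plan(t,down(22))
im=bot.capture('wrist');crop(im,270,110,370,270,5,'w14.png')
"
```

```text
[ 0.48588846 -0.19475302  0.09      ]
shift(cur axes) [-0.0007 -0.0021  0.0501] shift(target axes) [-0.0007 -0.0019  0.0501] turn [ 0.0038 -0.0011  0.0007] t 21.25
```

View pics/w14.png

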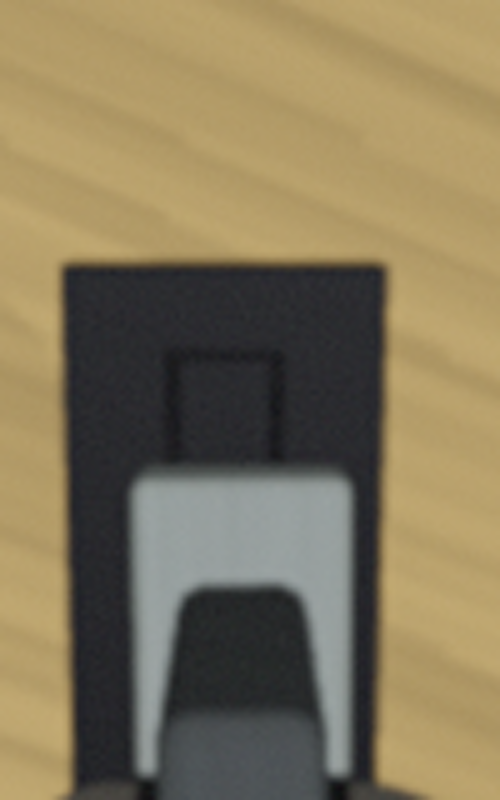

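The crosshead sits about 2 mm right of the slot, which agrees with the pose. I correct that and go down to just above the slot.

>>> send_rows:
  moves:
    - [-0.0006,-0.002,0.01,0.003,-0.001,0,1]
    - [0,0,0.015,0,0,0,1]
    - [0,0,0.015,0,0,0,1]
    - [0,0,0.005,0,0,0,1]
    - [0,0,0,0,0,0,1]
    - [0,0,0,0,0,0,1]

```text
t: 22.05
tcp_pos: [0.4862, -0.1948, 0.0926]
orientation: [179.9, -0.0, 22.0]
force: [0.1, 0.6, -3.5]
width: 0.146
```

```bash
python3 -c "
from t5 import *
plan([.4859,-.1948,.066],down(22))
im=bot.capture('wrist');crop(im,270,110,370,270,5,'w15.png')
im=bot.capture('scene');crop(im,180,230,290,330,5,'s15.png')
"
```

```text
shift(cur axes) [-0.0003 -0.0001  0.0266] shift(target axes) [-0.0003 -0.0001  0.0266] turn [ 0.0014 -0.0006  0.0008] t 22.05
```

View pics/w15.png

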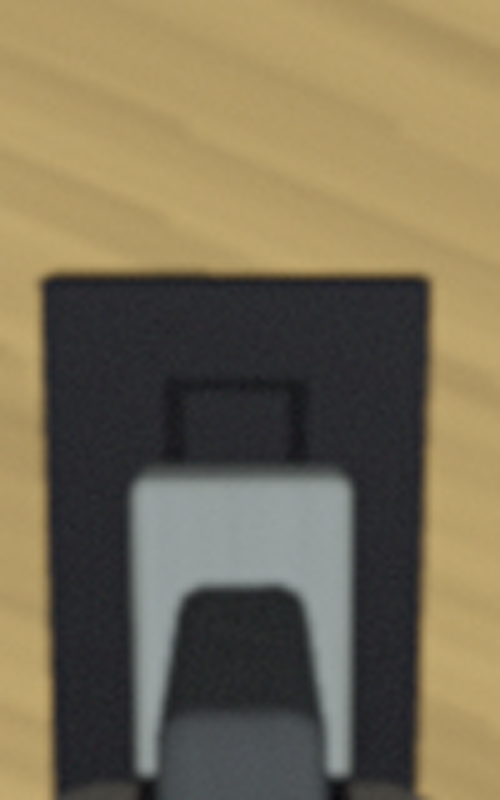

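View pics/s15.png

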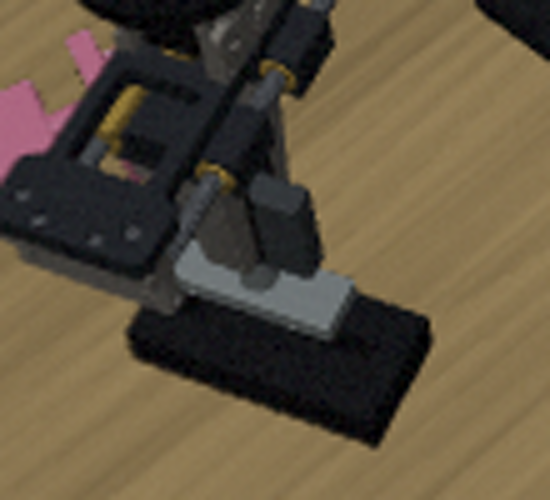

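Aligned within 1 mm. I lower it in.

>>> send_rows:
  moves:
    - [-0.0003,-0.0005,0.007,0,0,0,1]
    - [0,0,0.007,0,0,0,1]
    - [0,0,0.007,0,0,0,1]
    - [0,0,0.002,0,0,0,1]
    - [0,0,0,0,0,0,1]

```text
t: 22.78
tcp_pos: [0.486, -0.1947, 0.0684]
orientation: [179.9, -0.1, 22.0]
force: [0.7, -1.3, -3.4]
width: 0.15
```

```bash
python3 -c "
from t5 import *
print(bot.observe()['force']); plan([.4859,-.1948,.0646],down(22))
"
```

```text
[ 0.73105734 -1.31989661 -3.40320773]
shift(cur axes) [-0.0002  0.0001  0.0038] shift(target axes) [-0.0002  0.0001  0.0038] turn [ 0.0023 -0.0011  0.0007] t 22.775
```

>>> send_rows:
  moves:
    - [0,0,0.003,0.002,0,0,1]
    - [0,0,0.0012,0,0,0,1]
    - [0,0,0,0,0,0,1]

```text
t: 23.15
tcp_pos: [0.4863, -0.1949, 0.0647]
orientation: [180.0, -0.1, 22.0]
force: [-0.4, 0.3, -3.7]
width: 0.149
```

```bash
python3 -c "
from t5 import *
print(bot.observe()['force']); plan([.4859,-.1948,.0646],down(22))
"
```

```text
[-0.3970126   0.28285067 -3.67541005]
shift(cur axes) [-0.0004 -0.0003  0.0001] shift(target axes) [-0.0004 -0.0003  0.0001] turn [ 0.0007 -0.0014  0.0008] t 23.15
```

>>> send_rows:
  moves:
    - [0,0,0.001,0,0,0,1]
    - [0,0,0.001,0,0,0,1]

```text
t: 23.4
tcp_pos: [0.4865, -0.1951, 0.0646]
orientation: [180.0, -0.1, 22.1]
force: [-4.1, 2.7, 6.4]
width: 0.149
```

Contact: the crosshead rests on the block. I release gently, then look before retreating.

>>> send_rows:
  moves:
    - [0,0,-0.0005,0,0,0,0.6]
    - [0,0,0,0,0,0,0.4]
    - [0,0,0,0,0,0,0.2]
    - [0,0,0,0,0,0,0]
    - [0,0,0,0,0,0,-1]
    - [0,0,0,0,0,0,-1]
    - [0,0,0,0,0,0,-1]
    - [0,0,0,0,0,0,-1]
  newtons: 10

```text
t: 24.4
tcp_pos: [0.4882, -0.1962, 0.0664]
orientation: [179.7, -0.2, 22.1]
force: [0.7, -0.5, 0.3]
width: 0.917
```

```bash
python3 -c "
from t5 import *
print(bot.observe())
cv2.imwrite('pics/w16.png',bot.capture('wrist'))
"
```

```text
{'t': 24.4, 'joints': array([-3.50918369e+01,  1.13270966e+01,  1.06926152e+02,  4.47932733e-02,
        6.14180636e+01,  3.28257511e+01]), 'joint_velocities': array([-0.14399566, -0.01310785,  0.02232372, -0.08245873, -0.02485713,
        0.04570241]), 'joint_efforts': array([-8.43278885e-04, -3.58826995e+01, -2.80149972e+01,  6.55575050e-02,
       -5.10311848e-02,  2.36473188e-04]), 'tcp_pos': array([ 0.48818109, -0.19618975,  0.0663632 ]), 'orientation': array([179.74519032,  -0.21132887,  22.06156499]), 'force': array([ 0.72045833, -0.45878695,  0.34500674]), 'torque': array([-0.04860438,  0.12043485,  0.03051654]), 'width': 0.9171857215735048}
```

View pics/w16.png

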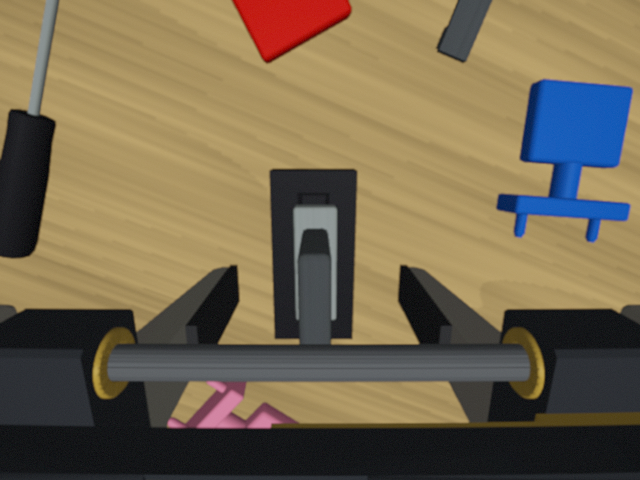

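The spanner stands in the rest and the jaws are open on both sides. I retreat straight up.

>>> send_rows:
  moves:
    - [0,0,-0.02,0,0,0,-1]
    - [0,0,-0.03,0,0,0,-1]
    - [0,0,-0.04,0,0,0,-1]
    - [0,0,-0.05,0,0,0,-1]
    - [-0.04,0,-0.02,0,0,0,-1]
    - [-0.05,0,0,0,0,0,-1]
    - [-0.05,0,0,0,0,0,-1]
    - [0,0,0,0,0,0,-1]

```text
t: 25.45
tcp_pos: [0.3541, -0.25, 0.2317]
orientation: [179.6, -0.1, 22.2]
force: [0.6, 0.3, -0.4]
width: 0.998
```

```bash
python3 -c "
from t5 import *
s=bot.observe(); print(s['tcp_pos'],s['orientation'],s['t'],s['force'])
a=bot.capture('scene'); t=bot.capture('top'); cv2.imwrite('pics/s17.png',a)
A=[cv2.resize(i,(400,300),interpolation=cv2.INTER_CUBIC) for i in (t[240:300,345:425],t[225:285,205:285],a[255:330,190:290],a[150:240,310:430])]
cv2.imwrite('pics/c17.png',np.vstack([np.hstack(A[:2]),np.hstack(A[2:])]))
"
```

```text
[ 0.35412717 -0.2499682   0.23168612] [ 1.79609066e+02 -1.39511751e-01  2.21508256e+01] 25.45 [ 0.609785    0.29860948 -0.43977354]
```

View pics/s17.png

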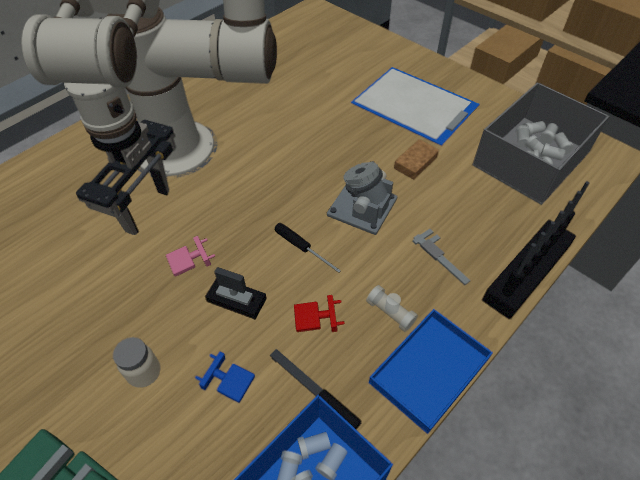

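View pics/c17.png

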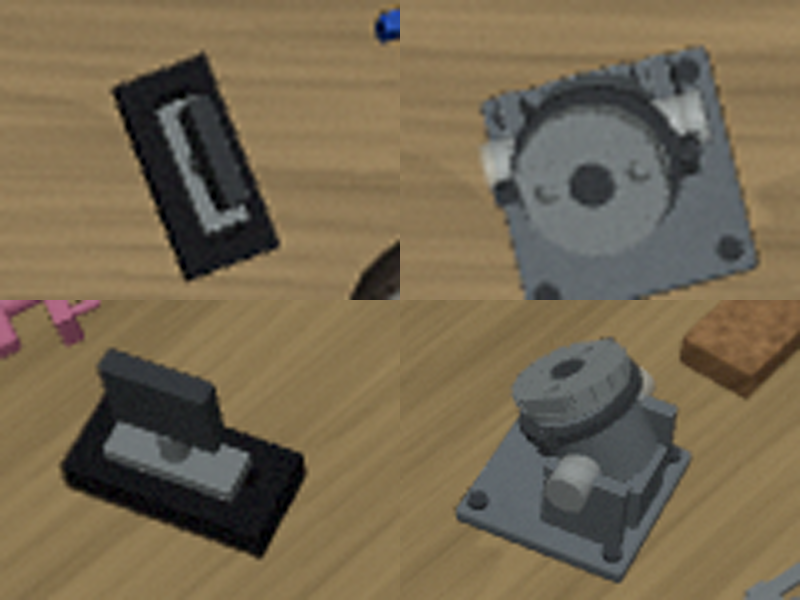

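The spanner stands as at the start, nothing else has moved, and the holes are in line with the lugs. I check the ring angle numerically, then hand in.

```bash
python3 -c "
from ring import *
q,e=fit([(T,np.array([[243.4,262],[234.2,263.6],[252.8,259]]))],-163.4); a=np.degrees(q[2])%180
print(q.round(3),e, 'angle from lug line', min(a,180-a), 'deg')
bot.close_job()"
```

```text
[0.493 0.183 3.124] 0.46916558576049283 angle from lug line 1.0321940761037922 deg
the job is handed in; nothing more can be done
```

The job is done and handed in; the clock read 25.45 s of the 64 s at the last move, and no verdict was reported.

**Turning the ring:** I lifted the steel spanner from its rest and pushed both prongs into the ring until they touched the hole floors (about 41 N), then eased back 1.5 mm. I turned the ring clockwise about 0.9 rad with the spanner, until the reaction rose from about 0.3 to 1.9 N m at the stop. While turning, the prongs sat an estimated 1–3 mm above the hole floors.

**Putting it back:** I stood the spanner in its slot, let go and backed away to a clear position.

**Last checks:**
- **Ring:** the top camera puts the hole line about 1° (0.02 rad) from the lug line, against an allowed 0.08 rad. It is a coarse reading, good to about half a pixel.
- **Spanner:** it stands upright in the rest and looks the same as at the start.
- **Bystanders:** none has visibly moved.
- **Robot:** the gripper is open and nothing touches it.

**What disagreed:**
- **Ring position:** the top and wrist cameras differed by about 3 mm. I lined up by measuring holes and crosshead in the same wrist picture, and the prongs went in without side load.
- **Wrist calibration:** it drifted slightly between calls.
- **At the stop:** the spanner twisted slightly in the jaws and was straight again once I unwound.

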